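# Roll-check two shafts and cradle the bent one

## Task

Check the two steel shafts by rolling each one outwards along the flat plate until it rests against the stop pins at its own end: first the left one to the left pins, then the right one to the right pins, neither flicked nor dropped. One of them is bent and its end wobbles as it rolls: pick that one up and lay it in the grooves of the two V blocks, centred over the pair. Leave the true one on the plate against its pins, never lifting it off, and do not disturb the other things.

Things in the scene. Friction and masses are not known exactly. Their poses are not given: they have to be found in the camera images.
- roll_plate: Dark flat cast plate fixed to the bench, 220 (its x) x 360 mm (its y), top 25 mm above the bench. Origin: centre of its underside. x points away from the robot (turned up to 0.2 rad), y along its length to the robot's left. A lamp bar hangs over it: pointing straight down over a shaft's middle, a gripper strikes the bar; leaning back to the robot by 22 to 45 degrees it fits.
- lamp_edge (a point): Middle of the front lower edge of the lamp bar, 185 mm above the plate top. The bar runs along the plate's y over the middle of the shafts, from plate x = -12 to +33 mm, y = -180 to +180, 18 mm thick, held from behind by posts at plate x = 121, y = -130 and +130. Nothing of it stands in front of this edge.
- stop_left (a point): Where the middle of a shaft's axis lies (14 mm above the plate top) when it touches the two left stop pins: plate x = 0, y = +140 mm. The pins are steel, 10 mm thick, 22 mm tall, at plate x = -60 and +60, y = +159 mm; between them the end is open for fingers.
- stop_right (a point): The same at the right end: plate x = 0, y = -140 mm, pins at y = -159 mm.
- straight_shaft: Bright steel shaft, true: body 28 mm thick, 140 long, plus a 14 mm thick, 32 mm long spindle on each end; 0.35 kg +-20%. Origin: middle of the body's axis. x along it; z up at the start, turns over as it rolls. Pushed sideways by a finger it rolls freely, running on a few mm. Starts on the plate along its x (+-0.05 rad), some 42 mm left or right of its centre, 14 mm above the top.
- bent_shaft: The same shaft, but the spindle at its own -x end (towards the robot at the start) is bent sideways by 15 degrees, its tip 8 mm off the axis: as the shaft rolls that end wags round, and lifts by about 1 mm when the bend is down. Origin and axes as for the straight one. It starts in the other of the two places; which shaft is on the left is drawn anew.
- v_block_near: Grey steel V block fixed to the bench, 50x50 mm, 36 high. Origin: centre of its underside. Its V groove runs along its x, away from the robot; the groove is 40 mm wide at the top and 19 mm deep. A 28 mm shaft lying in it has its axis 36 mm above the bench, level with the block tops.
- v_block_far: The second, like V block, 110 mm farther along the first one's x, grooves in line; the 60 mm gap between the two leaves room for the fingers.
- cradle (a point): Mid-way between the two V blocks on the line of their grooves, 36 mm above the bench; axes as the V block's. Where the origin of the bent shaft must finally be when it lies in both grooves, within 1 mm in height.
- try_square: Bystander, loose: steel engineer's square, 90x136x14 mm, lying on the bench; origin under its centre. Leave alone.
- elbow_b: Bystander, loose: copper pipe elbow, 49x49x22 mm, lying on the bench; origin under its centre. Leave alone.

How it is judged:
By the outcome, as a careful person would: the job done as asked, in the order asked, and still so for the second after the job is handed in, with the robot touching nothing.
It also fails if it takes over 69 s, if anything falls off the work surface, if the arm or the gripper's body presses on something with over 40 N, if the wrist force passes 120 N, or if a joint passes its speed limit or range.

## Robot

A 6-joint arm with a two-finger parallel gripper is mounted at the origin on a cart in front of the work surface, level with it; the furniture and walls round the work are solid. World frame = base frame: x ahead of the robot, y to its left, z up, the work surface at z = 0. Lengths are in m, angles in rad, forces in N, time in s.
With the tool pointing down it reaches from about 0.275 to 0.825 m from the base axis. Payload 4.9 kg.
Tool frame: the origin (TCP) lies midway between the tips of the shut fingers; the grasp point (between the pads) lies 19 mm behind it; z points along the fingers, y is the line along which they close (so a half turn about z gives the same grasp; the last joint's range is limited). The gripper opens to 85 mm and grips with 20 to 120 N. Pads are 22 mm wide; open, the fingers measure 114 mm over their backs; the gripper's body (76 mm by 85 mm) begins 54 mm behind the grasp point. The pads swing forward as they close: fully open they stand 13 mm farther back than shut.
Start: joints at [-1.345, 0.326, -0.193, 1.052, 0, 1.437], TCP at [0.194, -0.515, 0.194] pointing down, gripper open.
Joint ranges: [-2.65, 2.65], [-0.97, 1.79], [-1.3, 1.35], [-1.93, 2.1], [-1.47, 1.37], [-3.14, 3.14]. Speed limits (rad/s): [2.57, 2.57, 3.14, 3.14, 3.14, 3.14].

## Interface

Orientations are given as a unit quaternion [x, y, z, w].
In Python, from rig import arm, viewer, job, probe_bus gives the robot as it stands (arm), with the cameras (viewer), the job (job) and the readings (probe_bus).
- The arm moves only by the shell command python3 drive.py 'ROWS' [FORCE]. ROWS is one flat JSON list of numbers that holds 1 to 5 rows one after another, with no inner brackets; each row has 7 numbers: a rotation vector rx, ry, rz in rad, then dx, dy, dz in m, then the opening from 0.0 (shut) to 1.0 (fully open); each row shifts and turns the commanded pose from where the row before left it, along the tool's axes as they then stand; what a row does not reach is not made up. A row lasts 1/12 s, in which the tool goes at most 0.0417 m and 0.125 rad, less where a joint would pass 70% of its speed; a pose out of reach is approached as far as the arm can. The fingers move at their own pace and stop on an object; FORCE is the grip in N (left out, the last holds). Time passes only in rows, so rows that do not move let the fingers close. It prints the time, the measured TCP pose, the force, the opening and the grip force at its end. Input that does not fit is refused with a message, and nothing moves.
- probe_bus.get_obs(): the state, without advancing time (a new reading comes with each control period).
- viewer.camera(name): name is "scene" or "top" or "wrist"; returns a dict with "img" (480x640x3 uint8, blue, green, red), "K" (3x3 intrinsics, pixels), "dist" ([k1, k2, p1, p2, k3] as OpenCV has them; the pictures are not rectified), "R" (3x3) and "t" (3): a world point X has camera coordinates R X + t. Camera axes: x right, y down, z forward; pixel columns grow to the right and rows downward; lengths in m; the calibration is good to about 2 mm. A picture is of the moment at which its call begins. There is no depth.
- job.close_job(): hands the job in; it is judged then, once.
The state is a dict: "clock": time; "q": joint angles; "qd": joint speeds; "effort": joint torques, N m; "eef_pos": TCP position; "tcp_rot": TCP orientation; "ft_force": force on the tool from outside, world axes, zero at the start; "torque": the same for the moment, N m; "finger_gap": opening from 0.0 (shut) to 1.0 (fully open); "finger_force": force on a finger pad.
Only numpy, scipy, OpenCV 4.12 (cv2) and the standard library are available. Lean on these libraries where they do the work, as an engineer would, in place of code of your own. Each camera call takes 0.05 s, during which the arm holds its last target. There are 200 camera calls.

## Working session

There is one attempt and no reset: what is moved stays moved. The work goes in short steps, Python scripts to look and compute and a shell command to move; the robot and the scene stay as the last step left them, time stands still between calls to the robot, and variables do not carry over. Pictures are saved under pics/ and viewed, at most 10 in all, crops included, and the job is handed in when it is done.

```bash
ls; mkdir -p pics
python3 - <<'E'
from rig import arm, viewer, job, probe_bus
import cv2
o=probe_bus.get_obs(); print({k:(o[k]) for k in o})
for n in ("scene","top"):
    c=viewer.camera(n); cv2.imwrite(f"pics/{n}0.png",c["img"]); print(n,c["K"],c["dist"],c["R"],c["t"])
E
```

```text
drive.py
pics
rig.py
{'clock': 0.0, 'q': array([-1.34516723e+00,  3.26935472e-01, -1.93588780e-01,  1.05200328e+00,
        4.40701399e-06,  1.43659343e+00]), 'qd': array([ 1.93139652e-04, -4.39561610e-05, -2.90571724e-04, -1.03290919e-03,
       -3.63280895e-03,  8.42861672e-05]), 'effort': array([-1.51507931e-03, -4.43398869e+01,  2.62443066e+01,  1.53671595e-02,
       -3.04921850e-04,  1.07568601e-05]), 'eef_pos': array([ 0.19352866, -0.51413429,  0.19360462]), 'tcp_rot': array([ 9.83858360e-01,  1.78946859e-01, -3.73544430e-05, -8.64800083e-04]), 'ft_force': array([-0.25739581, -0.01593484, -0.33669492]), 'torque': array([-0.00109338, -0.005292  ,  0.01870058]), 'finger_force': 0.0, 'finger_gap': 1.0010281052379109}
scene [[476.96034665   0.         319.64746882]
 [  0.         476.96034665 239.00573183]
 [  0.           0.           1.        ]] [0.02261323 0.         0.         0.         0.        ] [[-0.7799355  -0.62533961  0.02551457]
 [-0.30901085  0.34931209 -0.88458655]
 [ 0.54425446 -0.69780472 -0.46567763]] [0.47252329 0.24377119 1.02252183]
top [[436.98324554   0.         319.88608992]
 [  0.         436.98324554 244.34538502]
 [  0.           0.           1.        ]] [0.03780424 0.         0.         0.         0.        ] [[ 0.16596832 -0.98611816  0.00504918]
 [-0.96132269 -0.16293214 -0.22206262]
 [ 0.21980265  0.03200147 -0.97501933]] [0.01748053 0.577704   1.02904878]
```

View pics/scene0.png

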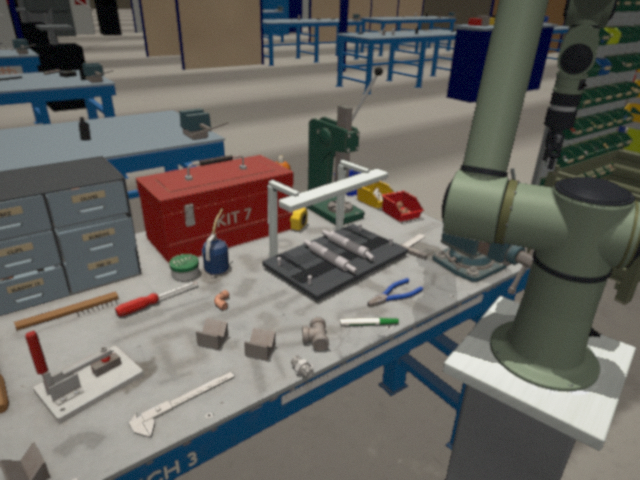

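View pics/top0.png

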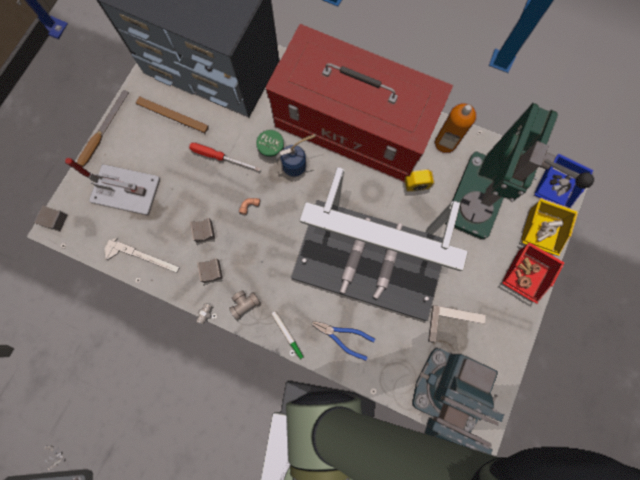

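The scene view shows the plate around (337,258), with two shafts under the white lamp bar and the V blocks at (212,333) and (260,342). In the top view, the shafts' front ends are at (345,290) and (379,296), and the V blocks are at (203,230) and (208,270). I'll zoom in on both.

Run:
```python
import cv2
a=cv2.imread("pics/top0.png")[195:325,180:480]; a=cv2.resize(a,(800,347),interpolation=cv2.INTER_CUBIC)
b=cv2.imread("pics/scene0.png")[210:305,185:435]; b=cv2.resize(b,(663,252),interpolation=cv2.INTER_CUBIC)
import numpy as np
o=np.zeros((600,800,3),np.uint8); o[:347]=a; o[348:600,:663]=b
cv2.imwrite("pics/z0.png",o)
```

```text
(no output)
```

View pics/z0.png

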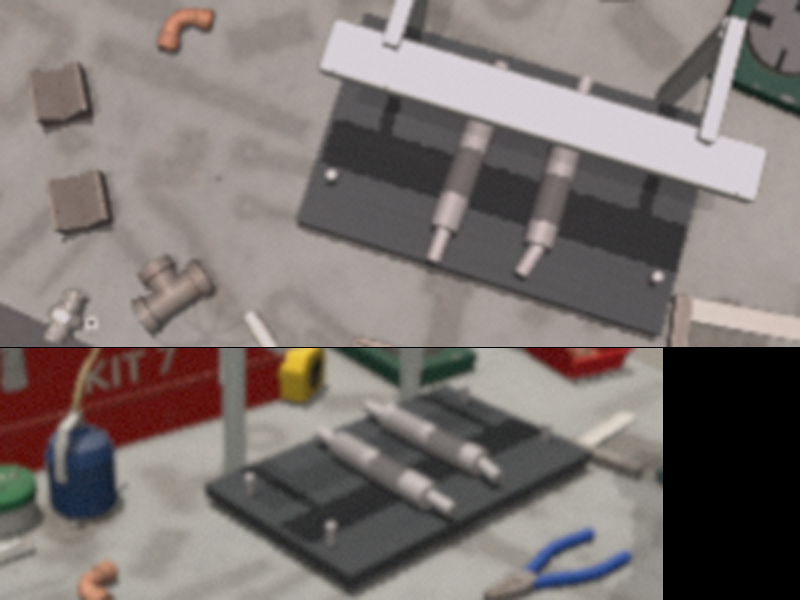

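The zoomed crop shows the near-left pin top at about (331,175) and the near-right one at (657,277). Front plate corners are at (300,222) and (660,333). The right shaft's near spindle looks kinked, so it is probably the bent one. Next I'll compute the geometry.

```bash
cat > h.py <<'E'
from rig import arm, viewer, job, probe_bus
import numpy as np, cv2
from scipy.spatial.transform import Rotation as Rn
def ray(c,uv,z):
    n=cv2.undistortPoints(np.array([[uv]],float),c["K"],np.array(c["dist"]))[0,0]
    d=c["R"].T@np.array([n[0],n[1],1.]); o=-c["R"].T@np.array(c["t"])
    return o+d*(z-o[2])/d[2]
def proj(c,X):
    return cv2.projectPoints(np.array(X,float).reshape(-1,3),cv2.Rodrigues(np.array(c["R"]))[0],np.array(c["t"]),c["K"],np.array(c["dist"]))[0][:,0]
def delta(pos,rot):  # what to type: rotvec and shift in tool axes (shift before/after listed)
    o=probe_bus.get_obs(); R0=Rn.from_quat(o["tcp_rot"]); R1=Rn.from_matrix(rot)
    rv=(R0.inv()*R1).as_rotvec(); d=np.array(pos)-o["eef_pos"]
    print("rotvec",rv.round(3),"shift old axes",R0.inv().apply(d).round(4),"new axes",R1.inv().apply(d).round(4))
def tool(yaw,lean):  # columns: x fwd/up, y right, z forward/down
    px=np.array([np.cos(yaw),np.sin(yaw),0]); z=np.sin(lean)*px-np.cos(lean)*np.array([0,0,1.])
    y=-np.array([-np.sin(yaw),np.cos(yaw),0]); return np.c_[np.cross(y,z),y,z]
E
python3 - <<'E'
from h import *
c=viewer.camera("top"); s=viewer.camera("scene")
f=lambda u,v:(180+u*.375,195+v*130/347)
g=lambda u,v:(185+u*250/663,210+(v-348)*95/252)
P={"pinL":(331,175,.047),"pinR":(657,277,.047),"cL":(300,222,.025),"cR":(660,333,.025),"nearV":(79,201,.036),"farV":(59,92,.036),
"shLtip":(436,258,.039),"shLbody":(462,178,.05),"shRtip":(525,270,.039),"shRbody":(553,195,.05)}
for k,(u,v,z) in P.items(): print(k,ray(c,f(u,v),z).round(4))
for k,(u,v,z) in {"pinLn":(330,522,.047),"pinLf":(250,475,.047),"pinRf":(460,390,.047),"pinRn":(546,430,.047)}.items(): print("s",k,ray(s,g(u,v),z).round(4))
a,b=ray(c,f(331,175),.047),ray(c,f(657,277),.047)
print(np.linalg.norm(a-b)); d=(a-b)/np.linalg.norm(a-b); yaw=np.arctan2(-d[0],d[1]); ctr=(a+b)/2+.06*np.array([np.cos(yaw),np.sin(yaw),0]); print("yaw",yaw,"ctr",ctr)
E
```

```text
pinL [0.5227 0.1463 0.047 ]
pinR [ 0.4787 -0.1684  0.047 ]
cL [0.4768 0.1689 0.025 ]
cR [ 0.4304 -0.1819  0.025 ]
nearV [0.4603 0.378  0.036 ]
farV [0.5613 0.4205 0.036 ]
shLtip [0.4627 0.0359 0.039 ]
shLbody [0.54   0.0237 0.05  ]
shRtip [ 0.4656 -0.0479  0.039 ]
shRbody [ 0.5382 -0.063   0.05  ]
s pinLn [0.5239 0.1447 0.047 ]
s pinLf [0.6399 0.1298 0.047 ]
s pinRf [ 0.5924 -0.1687  0.047 ]
s pinRn [ 0.4673 -0.1499  0.047 ]
0.31770558200901994
yaw -0.13907251148086539 ctr [ 0.56013031 -0.01935964  0.047     ]
```

```bash
cat >> h.py <<'E'
YAW=-.139; C=np.array([.560,-.0194,.025]); PX=np.array([np.cos(YAW),np.sin(YAW),0]); PY=np.array([-np.sin(YAW),np.cos(YAW),0])
def W(x,y,z): return C+x*PX+y*PY+np.array([0,0,z])
def Pl(X): X=np.array(X)-C; return np.array([X@PX,X@PY,X[2]])
E
python3 - <<'E'
from h import *
for n,p in {"Lt":(0.4627,0.0359,0.039),"Lb":(0.54,.0237,.05),"Rt":(0.4656,-.0479,.039),"Rb":(.5382,-.063,.05)}.items(): print(n,Pl(p).round(4))
c=viewer.camera("top")
print("vise",ray(c,(440,360),.12),ray(c,(490,430),.1), "tee",ray(c,(245,303),.02))
T=tool(YAW,np.radians(30)); print(T.round(3)); delta([.194,-.515,.194],T)
print("up,then over",W(-.06,.042,.008+.104),W(-.06,.042,.26)); delta(W(-.06,.042,.112),T)
E
python3 drive.py '[0, 0, 0, 0, 0, -0.04, 0.55, 0, 0, 0, 0, 0, -0.04, 0.55, 0, 0, 0, 0, 0, -0.03, 0.55]'
```

```text
Lt [-0.104   0.0413  0.014 ]
Lb [-0.0258  0.0399  0.025 ]
Rt [-0.0895 -0.0413  0.014 ]
Rb [-0.0155 -0.0462  0.025 ]
vise [ 0.33815351 -0.1964562   0.12      ] [ 0.21032659 -0.32365036  0.1       ] tee [0.39547064 0.27613056 0.02      ]
[[ 0.858 -0.139  0.495]
 [-0.12  -0.99  -0.069]
 [ 0.5   -0.    -0.866]]
rotvec [-0.131  0.513  0.487] shift old axes [ 0.0002  0.0006 -0.    ] new axes [0.0004 0.0004 0.0002]
up,then over [0.50639792 0.03050808 0.137     ] [0.50639792 0.03050808 0.285     ]
rotvec [-0.131  0.513  0.487] shift old axes [ 0.4847 -0.4     0.0574] new axes [ 0.1744 -0.5831  0.1665]
clock: 0.5
eef_pos: [0.1937, -0.5148, 0.3068]
tcp_rot: [0.984, 0.179, 0.0, 0.0]
ft_force: [0.3, -1.5, 1.1]
finger_gap: 0.605
finger_force: 0.0
```

```bash
python3 drive.py '[0, 0, 0, 0.03, -0.0265, 0, 0.55, 0, 0, 0, 0.03, -0.0265, 0, 0.55, 0, 0, 0, 0.03, -0.0265, 0, 0.55, 0, 0, 0, 0.03, -0.0265, 0, 0.55, 0, 0, 0, 0.03, -0.0265, 0, 0.55]'>/dev/null
python3 drive.py '[0, 0, 0, 0.03, -0.0265, 0, 0.55, 0, 0, 0, 0.03, -0.0265, 0, 0.55, 0, 0, 0, 0.03, -0.0265, 0, 0.55, 0, 0, 0, 0.03, -0.0265, 0, 0.55, 0, 0, 0, 0.03, -0.0265, 0, 0.55]'
python3 drive.py '[-0.022, 0.0855, 0.081, 0, 0, 0, 0.55, -0.022, 0.0855, 0.081, 0, 0, 0, 0.55, -0.022, 0.0855, 0.081, 0, 0, 0, 0.55]'
python3 drive.py '[-0.022, 0.0855, 0.081, 0, 0, 0, 0.55, -0.022, 0.0855, 0.081, 0, 0, 0, 0.55, -0.022, 0.0855, 0.081, 0, 0, 0, 0.55]'
python3 - <<'E'
from h import *
T=tool(YAW,np.radians(30)); delta(W(-.085,.041,.17),T); delta(W(-.075,.041,.138),T)
E
```

```text
clock: 1.33
eef_pos: [0.3816, -0.1593, 0.3046]
tcp_rot: [0.984, 0.179, 0.0, 0.0]
ft_force: [1.1, 0.1, 0.4]
finger_gap: 0.55
finger_force: 0.0
clock: 1.58
eef_pos: [0.3826, -0.1595, 0.3045]
tcp_rot: [0.989, 0.058, 0.133, 0.009]
ft_force: [0.2, -0.3, 1.1]
finger_gap: 0.551
finger_force: 0.0
clock: 1.83
eef_pos: [0.3813, -0.1612, 0.3048]
tcp_rot: [0.963, -0.068, 0.261, 0.019]
ft_force: [-0.3, -0.4, 0.9]
finger_gap: 0.55
finger_force: 0.0
rotvec [ 0.002 -0.005 -0.001] shift old axes [ 0.0067 -0.2065  0.1308] new axes [ 0.0077 -0.2062  0.1313]
rotvec [ 0.002 -0.005 -0.001] shift old axes [-0.0008 -0.2065  0.1635] new axes [ 0.0004 -0.2062  0.164 ]
```

```bash
python3 drive.py '[0, -0.005, 0, 0, -0.0295, 0.0234, 0.55, 0, 0, 0, 0, -0.0295, 0.0234, 0.55, 0, 0, 0, 0, -0.0295, 0.0234, 0.55, 0, 0, 0, 0, -0.0295, 0.0234, 0.55]'
python3 drive.py '[0, 0, 0, 0, -0.0295, 0.0234, 0.55, 0, 0, 0, 0, -0.0295, 0.0234, 0.55, 0, 0, 0, 0, -0.0295, 0.0234, 0.55, 0, 0, 0, 0, 0, 0, 0.55, 0, 0, 0, 0, 0, 0, 0.55]'
python3 - <<'E'
from h import *
T=tool(YAW,np.radians(30)); delta(W(0,.041,.008),T); print(Pl(probe_bus.get_obs()["eef_pos"]))
c=viewer.camera("wrist"); cv2.imwrite("pics/w1.png",c["img"])
print(proj(c,[W(-.102,.041,.014),W(0,.041,.028),W(-.06,.159,.022),W(-.11,.18,0),W(-.11,-.18,0),W(0,-.043,.028)]).round())
E
```

```text
clock: 2.17
eef_pos: [0.4437, -0.0507, 0.2232]
tcp_rot: [0.964, -0.068, 0.258, 0.019]
ft_force: [0.9, -0.7, 0.5]
finger_gap: 0.553
finger_force: 0.0
clock: 2.58
eef_pos: [0.4871, 0.0172, 0.1603]
tcp_rot: [0.965, -0.056, 0.254, 0.014]
ft_force: [-0.8, -0.3, 0.5]
finger_gap: 0.55
finger_force: 0.0
rotvec [-0.013  0.008  0.019] shift old axes [ 0.0048 -0.0129  0.149 ] new axes [ 0.0033 -0.0148  0.1489]
[-0.07729382  0.02616714  0.13531141]
[[303. 325.]
 [307. 195.]
 [153. 267.]
 [130. 332.]
 [584. 344.]
 [412. 197.]]
```

View pics/w1.png

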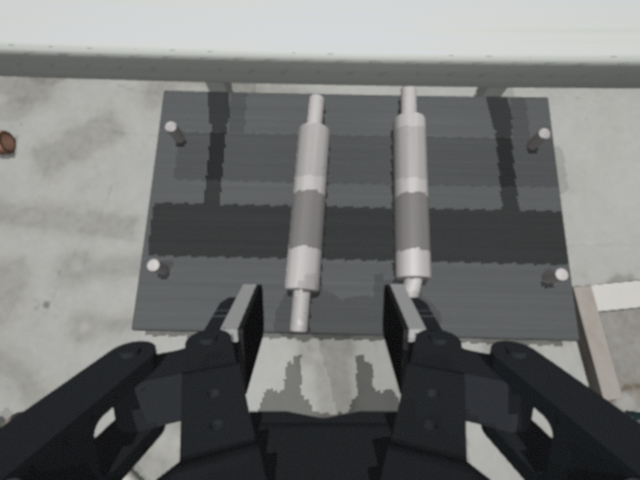

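The wrist view shows the left shaft's body running from (314,123) to (304,290) with a straight spindle. The right shaft's body runs from (409,113) to (413,278), with its spindle mostly behind the finger. Pin tops are at (171,127), (545,133), (154,265) and (561,275). I'll refine the plate pose from these.

Run:
```python
from h import *
c=viewer.camera("wrist")
for l,uvs,z in (("pins",[(171,127),(545,133),(154,265),(561,275)],.022),("cor",[(164,92),(548,98),(134,329),(578,340)],0),("L",[(314,126),(304,288)],.022),("R",[(410,116),(413,275)],.022)):
    print(l,[Pl(ray(c,p,.025+z)).round(4)[:2] for p in uvs])
```

```text
pins [array([0.0621, 0.1587]), array([ 0.0627, -0.1593]), array([-0.0574,  0.1583]), array([-0.0582, -0.1579])]
cor [array([0.1103, 0.179 ]), array([ 0.1107, -0.1792]), array([-0.1061,  0.1772]), array([-0.1064, -0.1776])]
L [array([0.066 , 0.0364]), array([-0.0729,  0.0403])]
R [array([ 0.0771, -0.0461]), array([-0.0609, -0.0442])]
```

```bash
sed -i 's/^YAW.*$/&\nC=C+.0022*PX/' h.py; python3 drive.py '[-0.013, 0.008, 0.019, 0.004, -0.012, 0, 0.55, 0, 0, 0, 0, 0, 0.03, 0.55, 0, 0, 0, 0, 0, 0.03, 0.55]'
python3 - <<'E'
from h import *
T=tool(YAW,np.radians(30)); print(Pl(probe_bus.get_obs()["eef_pos"])); delta(W(-.003,.0385,.009),T)
E
```

```text
clock: 2.93
eef_pos: [0.5248, 0.0086, 0.116]
tcp_rot: [0.962, -0.06, 0.265, 0.015]
ft_force: [1.3, 0.3, 0.1]
finger_gap: 0.55
finger_force: 0.0
[-0.04093911  0.02288124  0.0909904 ]
rotvec [-0.009 -0.013  0.012] shift old axes [-0.0091 -0.0149  0.09  ] new axes [-0.0081 -0.0156  0.09  ]
```

```bash
python3 drive.py '[0, 0, 0, 0, 0, 0, 0.55, 0, 0, 0, 0, 0, 0, 0.55, 0, 0, 0, 0, 0, 0, 0.55]'
python3 - <<'E'
from h import *
T=tool(YAW,np.radians(30)); print(Pl(probe_bus.get_obs()["eef_pos"])); delta(W(-.003,.0385,.009),T)
E
```

```text
clock: 3.18
eef_pos: [0.5214, 0.0096, 0.1133]
tcp_rot: [0.963, -0.06, 0.261, 0.015]
ft_force: [-1.4, 0.3, 0.3]
finger_gap: 0.549
finger_force: 0.0
[-0.04447774  0.02335182  0.08825318]
rotvec [-0.01  -0.005  0.012] shift old axes [-0.0039 -0.0143  0.0895] new axes [-0.0037 -0.0151  0.0894]
```

```bash
python3 drive.py '[0, 0, 0.012, 0, -0.014, 0, 0.55, 0, 0, 0, 0, 0, 0, 0.55, 0, 0, 0, 0, 0, 0, 0.55]'
python3 - <<'E'
from h import *
T=tool(YAW,np.radians(30)); o=probe_bus.get_obs(); print(o["q"].round(3),o["qd"].round(3),Pl(o["eef_pos"])); delta(W(-.003,.0385,.009),T)
E
```

```text
clock: 3.43
eef_pos: [0.5224, 0.0136, 0.1139]
tcp_rot: [0.963, -0.058, 0.262, 0.011]
ft_force: [0.9, 0.3, -0.4]
finger_gap: 0.55
finger_force: 0.0
[-0.123  0.043 -0.993  0.005  0.012  3.141] [ 0.003  0.01  -0.002 -0.004 -0.002 -0.   ] [-0.04402062  0.02743871  0.08885972]
rotvec [-0.02  -0.006  0.014] shift old axes [-0.0048 -0.0094  0.0898] new axes [-0.0044 -0.0111  0.0897]
```

Joint 6 is at its limit (3.141). I'll take the equivalent grasp, a half turn back about tool z.

```bash
for i in 1; do
python3 drive.py '[0, 0, -0.12, 0, 0, 0, 0.55, 0, 0, -0.12, 0, 0, 0, 0.55, 0, 0, -0.12, 0, 0, 0, 0.55, 0, 0, -0.12, 0, 0, 0, 0.55, 0, 0, -0.12, 0, 0, 0, 0.55]' >/dev/null
python3 drive.py '[0, 0, -0.12, 0, 0, 0, 0.55, 0, 0, -0.12, 0, 0, 0, 0.55, 0, 0, -0.12, 0, 0, 0, 0.55, 0, 0, -0.12, 0, 0, 0, 0.55, 0, 0, -0.12, 0, 0, 0, 0.55]'
python3 drive.py '[0, 0, -0.12, 0, 0, 0, 0.55, 0, 0, -0.12, 0, 0, 0, 0.55, 0, 0, -0.12, 0, 0, 0, 0.55, 0, 0, -0.12, 0, 0, 0, 0.55, 0, 0, -0.12, 0, 0, 0, 0.55]' >/dev/null
python3 drive.py '[0, 0, -0.12, 0, 0, 0, 0.55, 0, 0, -0.12, 0, 0, 0, 0.55, 0, 0, -0.12, 0, 0, 0, 0.55, 0, 0, -0.12, 0, 0, 0, 0.55, 0, 0, -0.12, 0, 0, 0, 0.55]' >/dev/null
python3 drive.py '[0, 0, -0.12, 0, 0, 0, 0.55, 0, 0, -0.12, 0, 0, 0, 0.55, 0, 0, -0.12, 0, 0, 0, 0.55, 0, 0, -0.12, 0, 0, 0, 0.55, 0, 0, -0.12, 0, 0, 0, 0.55]' >/dev/null
python3 drive.py '[0, 0, -0.12, 0, 0, 0, 0.55, 0, 0, 0, 0, 0, 0, 0.55, 0, 0, 0, 0, 0, 0, 0.55]'
done
cat >> h.py <<'E'
_t=tool
def tool(yaw,lean):  # half turned: columns x back/up.., y left, z forward/down
    return _t(yaw,lean)*np.array([-1,-1,1])
E
python3 - <<'E'
from h import *
T=tool(YAW,np.radians(30)); o=probe_bus.get_obs(); print(o["q"].round(3),Pl(o["eef_pos"])); delta(W(-.003,.0385,.009),T)
E
```

```text
clock: 4.27
eef_pos: [0.5221, 0.0137, 0.1131]
tcp_rot: [0.826, 0.499, 0.209, 0.157]
ft_force: [-0.7, -0.5, -0.4]
finger_gap: 0.551
finger_force: 0.0
clock: 5.77
eef_pos: [0.522, 0.0137, 0.1128]
tcp_rot: [0.069, 0.963, -0.007, 0.261]
ft_force: [1.0, 0.2, -0.7]
finger_gap: 0.55
finger_force: 0.0
[-0.123  0.044 -0.994  0.004  0.012  0.024] [-0.04441415  0.02753817  0.08783707]
rotvec [ 0.02   0.005 -0.01 ] shift old axes [0.0041 0.0092 0.0892] new axes [0.0036 0.011  0.089 ]
```

```bash
python3 drive.py '[0.02, 0.005, -0.01, 0.004, 0.011, 0, 0.55, 0, 0, 0, 0, 0, 0.02, 0.55, 0, 0, 0, 0, 0, 0.02, 0.55, 0, 0, 0, 0, 0, 0.01, 0.55, 0, 0, 0, 0, 0, 0, 0.55]'
python3 - <<'E'
from h import *
T=tool(YAW,np.radians(30)); o=probe_bus.get_obs(); print(Pl(o["eef_pos"])); delta(W(-.003,.0385,.009),T)
E
```

```text
clock: 6.18
eef_pos: [0.5444, 0.0216, 0.0656]
tcp_rot: [0.067, 0.964, -0.018, 0.256]
ft_force: [-0.0, -0.9, 0.7]
finger_gap: 0.548
finger_force: 0.0
[-0.02337616  0.03842109  0.04055572]
rotvec [-0.    -0.004  0.   ] shift old axes [-0.002   0.0001  0.0375] new axes [-0.0019  0.0001  0.0375]
```

```bash
python3 drive.py '[0, 0, 0, 0, 0, 0.0125, 0.55, 0, 0, 0, 0, 0, 0.0125, 0.55, 0, 0, 0, -0.002, 0, 0.0125, 0.55, 0, 0, 0, 0, 0, 0, 0.55, 0, 0, 0, 0, 0, 0, 0.55]'
python3 - <<'E'
from h import *
o=probe_bus.get_obs(); print(Pl(o["eef_pos"]), o["ft_force"].round(1))
c=viewer.camera("wrist"); cv2.imwrite("pics/w2.png",c["img"])
E
```

```text
clock: 6.6
eef_pos: [0.5645, 0.0187, 0.0356]
tcp_rot: [0.066, 0.964, -0.018, 0.257]
ft_force: [-0.1, -0.7, -0.3]
finger_gap: 0.553
finger_force: 0.0
[-0.0030488   0.03837245  0.01062385] [-0.1 -0.7 -0.3]
```

View pics/w2.png

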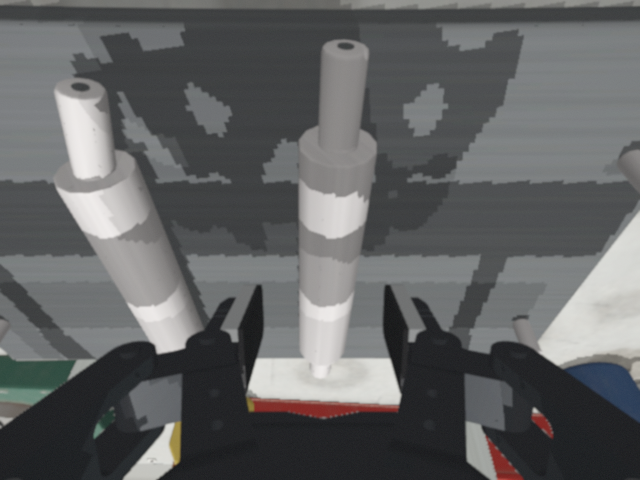

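The left shaft is straddled between the pads (body at columns 300–375), and the other shaft is clear. I'll narrow the cage and roll left gently.

```bash
python3 drive.py '[0, 0, 0, 0, 0, 0, 0.45, 0, 0, 0, 0, 0.004, 0, 0.45, 0, 0, 0, 0, 0.006, 0, 0.45, 0, 0, 0, 0, 0.007, 0, 0.45, 0, 0, 0, 0, 0.007, 0, 0.45]'
python3 drive.py '[0, 0, 0, 0, 0.007, 0, 0.45, 0, 0, 0, 0, 0.007, 0, 0.45, 0, 0, 0, 0, 0.007, 0, 0.45, 0, 0, 0, 0, 0.007, 0, 0.45, 0, 0, 0, 0, 0.007, 0, 0.45]'
python3 - <<'E'
from h import *
T=tool(YAW,np.radians(30)); o=probe_bus.get_obs(); print(Pl(o["eef_pos"]), o["ft_force"].round(1)); delta(W(-.003,.145,.0105),T)
E
```

```text
clock: 7.07
eef_pos: [0.5682, 0.0433, 0.0358]
tcp_rot: [0.066, 0.964, -0.018, 0.258]
ft_force: [0.2, 0.3, -0.1]
finger_gap: 0.446
finger_force: 0.0
clock: 7.48
eef_pos: [0.5729, 0.078, 0.0353]
tcp_rot: [0.066, 0.964, -0.018, 0.257]
ft_force: [0.4, 0.1, -0.6]
finger_gap: 0.449
finger_force: 0.0
[-0.00294574  0.09828085  0.01030882] [ 0.4  0.1 -0.6]
rotvec [-0.    -0.002  0.003] shift old axes [-0.0002  0.0467 -0.0002] new axes [-0.      0.0467 -0.0002]
```

```bash
python3 drive.py '[0, 0, 0, 0, 0.007, 0, 0.45, 0, 0, 0, 0, 0.007, 0, 0.45, 0, 0, 0, 0, 0.007, 0, 0.45, 0, 0, 0, 0, 0.007, 0, 0.45, 0, 0, 0, 0, 0.005, 0, 0.45]'
python3 drive.py '[0, 0, 0, 0, 0.004, 0, 0.45, 0, 0, 0, 0, 0.003, 0, 0.45, 0, 0, 0, 0, 0.002, 0, 0.45, 0, 0, 0, 0, 0, 0, 0.45]'
python3 - <<'E'
from h import *
o=probe_bus.get_obs(); print(Pl(o["eef_pos"]), o["ft_force"].round(1))
c=viewer.camera("wrist"); cv2.imwrite("pics/w3.png",c["img"])
E
```

```text
clock: 7.9
eef_pos: [0.5775, 0.1107, 0.0354]
tcp_rot: [0.066, 0.964, -0.018, 0.257]
ft_force: [0.9, -0.8, 1.1]
finger_gap: 0.449
finger_force: 0.0
clock: 8.23
eef_pos: [0.5786, 0.1191, 0.0353]
tcp_rot: [0.066, 0.964, -0.018, 0.257]
ft_force: [1.0, 0.5, 0.1]
finger_gap: 0.449
finger_force: 0.0
[-0.00295566  0.13972189  0.01031117] [1.  0.5 0.1]
```

View pics/w3.png

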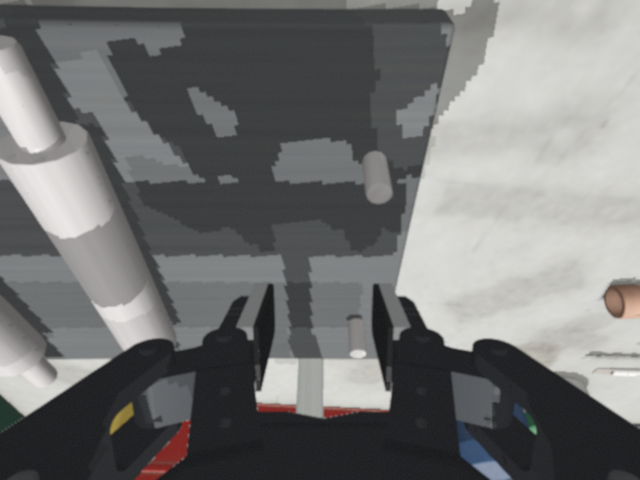

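The gap between the pads is empty, and a shaft lies well to the image left. I'll measure where it is.

Run:
```python
from h import *
c=viewer.camera("wrist")
for p in [(40,145),(20,60),(150,335),(30,375)]: print([Pl(ray(c,p,.025+z)).round(4)[:2] for z in (.014,.028)])
print(proj(c,[W(-.06,.159,.022),W(.06,.159,.022),W(-.11,.18,0)]).round(), -c["R"].T@c["t"], Pl(-c["R"].T@c["t"]))
c=viewer.camera("top"); cv2.imwrite("pics/t3.png",cv2.resize(c["img"][180:330,270:470],(800,600),interpolation=cv2.INTER_CUBIC))
```

```text
[array([-0.076 ,  0.0424]), array([-0.085,  0.054])]
[array([-0.1044,  0.0514]), array([-0.11  ,  0.0619])]
[array([0.0498, 0.0405]), array([0.0257, 0.0523])]
[array([ 0.0994, -0.0524]), array([ 0.0694, -0.0295])]
[[377. 197.]
 [356. 356.]
 [456.  26.]] [0.43152733 0.13895195 0.1558424 ] [-0.15137367  0.1390244   0.1308424 ]
```

View pics/t3.png

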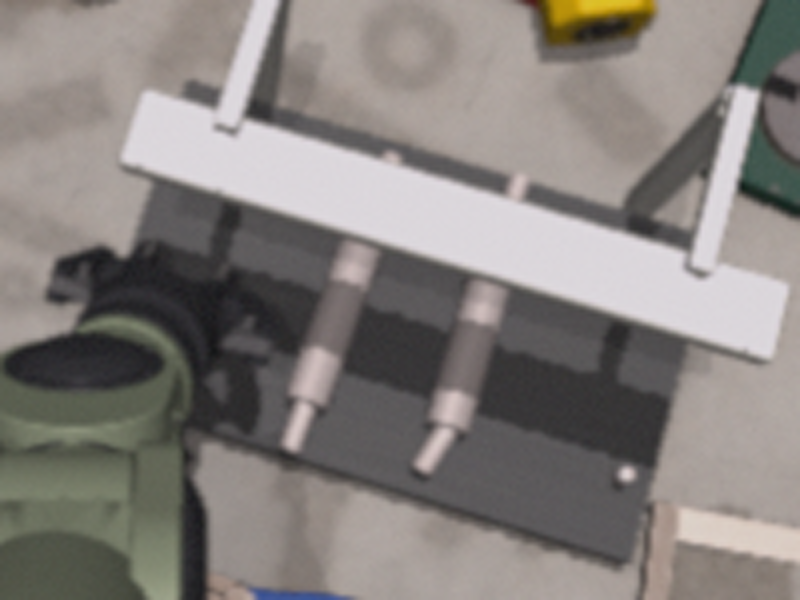

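Run:
```python
from h import *
c=viewer.camera("wrist"); o=probe_bus.get_obs()
T=Rn.from_quat(o["tcp_rot"]).as_matrix(); p=o["eef_pos"]
# tool coords of camera centre; pad tip pixels -> intersect with tool plane y=±.019
cc=-c["R"].T@c["t"]; print("cam in tool",T.T@(cc-p))
for uv,y in (((272,285),-.019),((262,383),-.019),((374,285),.019),((250,295),-.0335)):
    X=ray(c,uv,0); a=T.T@(cc-p); d=T.T@(X-cc); P=a+d*(y-a[1])/d[1]; print(uv,P.round(4),"plate h",Pl(p+T@P).round(4))
print(proj(c,[p,p+T@[0,.019,0],p+T@[0,-.019,0],p+T@[.011,-.019,-.01],p+T@[-.011,-.019,-.01]]).round())
```

```text
cam in tool [ 0.06854689 -0.00027902 -0.17847526]
(272, 285) [ 0.0114 -0.019  -0.0434] plate h [-0.0345  0.1201  0.0422]
(262, 383) [-0.0084 -0.019  -0.0737] plate h [-0.0324  0.1202  0.0784]
(374, 285) [ 0.0113  0.019  -0.0432] plate h [-0.0344  0.1581  0.0421]
(250, 295) [-0.0064 -0.0335 -0.0128] plate h [-0.0038  0.1057  0.0247]
[[323. 272.]
 [362. 272.]
 [284. 272.]
 [281. 257.]
 [282. 301.]]
```

The pad tips measure about 43 mm behind the TCP, so they passed over the shaft. I'll shut the fingers here in free space and compare.

```bash
python3 drive.py '[0, 0, 0, 0, 0, 0, 0, 0, 0, 0, 0, 0, 0, 0, 0, 0, 0, 0, 0, 0, 0, 0, 0, 0, 0, 0, 0, 0, 0, 0, 0, 0, 0, 0, 0]'
python3 - <<'E'
from h import *
c=viewer.camera("wrist"); a=c["img"][190:480,150:500]
cv2.imwrite("pics/w4.png",cv2.resize(a,(700,580),interpolation=cv2.INTER_CUBIC))
E
```

```text
clock: 8.85
eef_pos: [0.5786, 0.1187, 0.0353]
tcp_rot: [0.066, 0.964, -0.018, 0.257]
ft_force: [-0.4, -0.3, 0.4]
finger_gap: 0.001
finger_force: 0.0
```

View pics/w4.png

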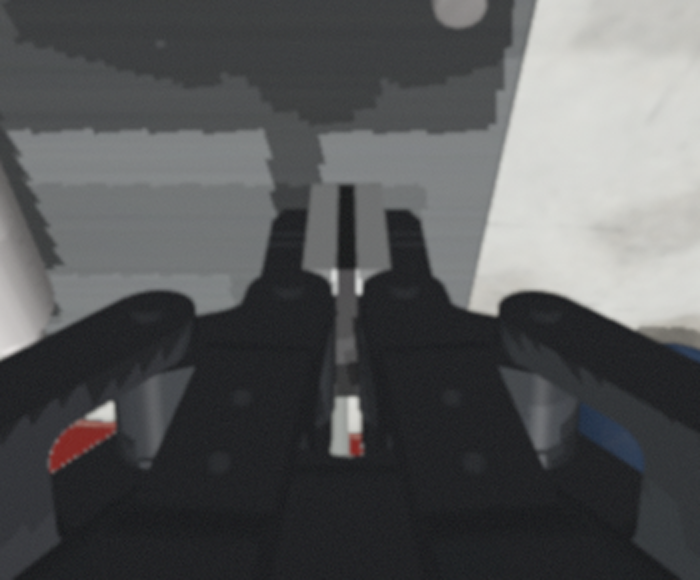

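Shut, the pad tips show at about (322,282), which again puts them about 40 mm short of the reported TCP. I'll probe gently downwards onto the bare plate to settle it.

```bash
python3 drive.py '[0, 0, 0, 0.0035, 0, 0.006, 0, 0, 0, 0, 0.0035, 0, 0.006, 0, 0, 0, 0, 0.0035, 0, 0.006, 0, 0, 0, 0, 0, 0, 0, 0]' | grep -E 'eef|ft'
python3 drive.py '[0, 0, 0, 0.002, 0, 0.0035, 0, 0, 0, 0, 0, 0, 0, 0]' | grep -E 'eef|ft'
python3 - <<'E'
from h import *
o=probe_bus.get_obs(); print(Pl(o["eef_pos"]))
E
```

```text
eef_pos: [0.5769, 0.1185, 0.0122]
ft_force: [0.7, -0.0, 0.1]
eef_pos: [0.5779, 0.1187, 0.0094]
ft_force: [0.0, 0.0, 0.0]
[-0.00361628  0.13921319 -0.01556013]
```

```bash
python3 drive.py '[0, 0, 0, 0.002, 0, 0.0035, 0, 0, 0, 0, 0.002, 0, 0.0035, 0, 0, 0, 0, 0, 0, 0, 0]' | grep -E 'eef|ft'
python3 drive.py '[0, 0, 0, 0.001, 0, 0.0017, 0, 0, 0, 0, 0, 0, 0, 0]' | grep -E 'eef|ft'
python3 drive.py '[0, 0, 0, 0.001, 0, 0.0017, 0, 0, 0, 0, 0, 0, 0, 0]' | grep -E 'eef|ft'
```

```text
eef_pos: [0.578, 0.1187, 0.0016]
ft_force: [-0.7, -0.2, -0.3]
eef_pos: [0.5783, 0.1187, 0.0001]
ft_force: [-0.1, -0.1, -0.7]
eef_pos: [0.5783, 0.1187, -0.0017]
ft_force: [0.7, 0.4, 0.4]
```

```bash
python3 drive.py '[0, 0, 0, 0.001, 0, 0.0017, 0, 0, 0, 0, 0, 0, 0, 0]' | grep -E 'eef|ft'
python3 drive.py '[0, 0, 0, 0.001, 0, 0.0017, 0, 0, 0, 0, 0, 0, 0, 0]' | grep -E 'eef|ft'
python3 drive.py '[0, 0, 0, 0.0005, 0, 0.001, 0, 0, 0, 0, 0, 0, 0, 0]' | grep -E 'eef|ft'
```

```text
eef_pos: [0.5788, 0.1188, -0.0032]
ft_force: [-1.6, 0.5, 5.3]
eef_pos: [0.579, 0.1188, -0.0035]
ft_force: [-10.3, -0.3, 22.9]
eef_pos: [0.5791, 0.1188, -0.0036]
ft_force: [-18.5, 0.6, 34.5]
```

Contact comes at TCP z ≈ -0.003, so the true tips sit 38.7 mm behind the reported TCP. I'll correct for that, retreat and measure the shafts again.

```bash
cat >> h.py <<'E'
OFF=.0387
def tip():
    o=probe_bus.get_obs(); return o["eef_pos"]-OFF*Rn.from_quat(o["tcp_rot"]).as_matrix()[:,2]
_d=delta
def delta(pos,rot): _d(np.array(pos)+OFF*rot[:,2],rot)   # pos = true tip target
T30=tool(YAW,np.radians(30))
E
python3 drive.py '[0, 0, 0, -0.005, 0, -0.01, 0, 0, 0, 0, -0.005, 0, -0.03, 0.55, 0, 0, 0, 0, 0, -0.035, 0.55, 0, 0, 0, 0, 0, -0.035, 0.55, 0, 0, 0, 0, 0, -0.03, 0.55]'
python3 drive.py '[0, 0, 0, 0, -0.03, -0.01, 0.55, 0, 0, 0, 0, -0.03, 0, 0.55, 0, 0, 0, 0, -0.03, 0, 0.55, 0, 0, 0, 0, -0.01, 0, 0.55, 0, 0, 0, 0, 0, 0, 0.55]'
python3 - <<'E'
from h import *
print(Pl(tip())); delta(W(-.002,.040,.007),T30)
c=viewer.camera("wrist"); cv2.imwrite("pics/w5.png",c["img"])
g=cv2.cvtColor(c["img"],cv2.COLOR_BGR2GRAY)
for p in [(-.08,.02,.014),(-.08,.08,.014),(-.08,-.02,.014)]: pass
# scan rows: bright runs along plate-y lines at shaft centre height
for x in (-.06,-.03,0,.03,.06):
    ys=np.arange(-.09,.09,.0005); uv=proj(c,[W(x,y,.014) for y in ys]).round().astype(int)
    v=[g[b,a] if 0<=a<640 and 0<=b<480 else 0 for a,b in uv]
    m=np.array(v)>115; e=np.flatnonzero(np.diff(m.astype(int))); print(x,(ys[e]*1000).round(1))
E
```

```text
clock: 10.9
eef_pos: [0.5168, 0.1272, 0.1211]
tcp_rot: [0.066, 0.964, -0.018, 0.257]
ft_force: [0.4, -0.1, 0.8]
finger_gap: 0.546
finger_force: 0.0
clock: 11.32
eef_pos: [0.4989, 0.0267, 0.1289]
tcp_rot: [0.068, 0.964, -0.019, 0.258]
ft_force: [-0.3, -0.3, 0.2]
finger_gap: 0.549
finger_force: 0.0
[-0.08841804  0.03731472  0.1373839 ]
rotvec [-0.003 -0.001 -0.001] shift old axes [-0.0098  0.0032  0.1561] new axes [-0.0097  0.0028  0.1561]
-0.06 [-82.5 -79.  -68.5 -66.  -61.  -31.  -27.  -25.  -14.5 -12.   -1.5   1.5
  11.5  14.5  28.5  56.5  65.   67.   80.   81. ]
-0.03 [-59.5 -32.5  28.5  54.5]
0 [-32.5 -26.   25.5  26.5]
0.03 [-62.  -32.5  24.   54. ]
0.06 [-33.5 -16.5]
```

View pics/w5.png

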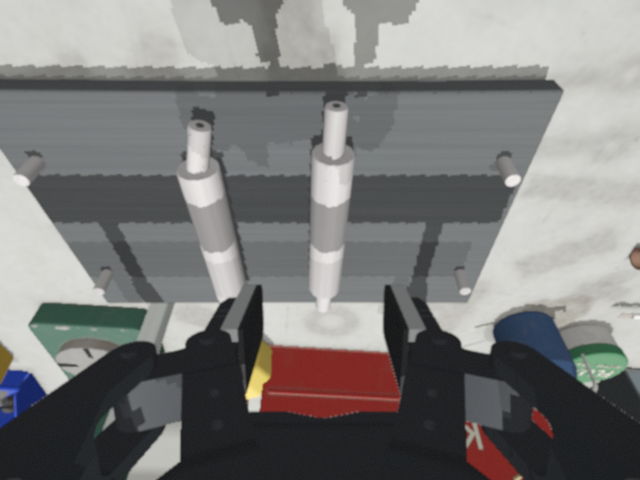

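The wrist view shows the left shaft at columns 312–352 between the open fingers, and the right one at columns 180–240. The cage is centred on the left shaft to within a few mm. Descending now.

```bash
python3 drive.py '[0, 0, 0, -0.0097, 0.003, 0.02, 0.55, 0, 0, 0, 0, 0, 0.03, 0.55, 0, 0, 0, 0, 0, 0.03, 0.55, 0, 0, 0, 0, 0, 0.02, 0.55, 0, 0, 0, 0, 0, 0, 0.55]'
python3 - <<'E'
from h import *
print(Pl(tip())); delta(W(-.002,.0405,.007),T30)
E
```

```text
clock: 11.78
eef_pos: [0.557, 0.0247, 0.043]
tcp_rot: [0.065, 0.965, -0.018, 0.255]
ft_force: [-0.4, -0.5, 0.5]
finger_gap: 0.549
finger_force: 0.0
[-0.0304009   0.04324133  0.0516704 ]
rotvec [ 0.    -0.006  0.004] shift old axes [-0.0028 -0.0028  0.0529] new axes [-0.0025 -0.0027  0.0529]
```

```bash
python3 drive.py '[0, -0.006, 0.004, -0.0025, -0.0027, 0.01, 0.55, 0, 0, 0, 0, 0, 0.015, 0.55, 0, 0, 0, 0, 0, 0.015, 0.55, 0, 0, 0, 0, 0, 0.008, 0.55, 0, 0, 0, 0, 0, 0, 0.55]'
python3 - <<'E'
from h import *
print(Pl(tip())); delta(W(-.002,.0405,.007),T30)
E
```

```text
clock: 12.2
eef_pos: [0.583, 0.0182, 0.0058]
tcp_rot: [0.067, 0.963, -0.018, 0.26]
ft_force: [0.1, 0.4, 0.5]
finger_gap: 0.549
finger_force: 0.0
[-0.00404346  0.04037806  0.01425034]
rotvec [ 0.     0.003 -0.001] shift old axes [0.002  0.0001 0.0073] new axes [0.002  0.0001 0.0073]
```

```bash
python3 drive.py '[0, 0, 0, 0.002, 0, 0.007, 0.5, 0, 0, 0, 0, 0, 0, 0.45, 0, 0, 0, 0, 0.004, 0, 0.45, 0, 0, 0, 0, 0.005, 0, 0.45, 0, 0, 0, 0, 0.006, 0, 0.45]'
python3 drive.py '[0, 0, 0, 0, 0.006, 0, 0.45, 0, 0, 0, 0, 0.006, 0, 0.45, 0, 0, 0, 0, 0.006, 0, 0.45, 0, 0, 0, 0, 0.006, 0, 0.45, 0, 0, 0, 0, 0.006, 0, 0.45]'
python3 - <<'E'
from h import *
print(Pl(tip())); delta(W(-.002,.145,.007),T30)
c=viewer.camera("wrist"); g=cv2.cvtColor(c["img"],cv2.COLOR_BGR2GRAY)
for x in (-.065,-.05,-.04):
    ys=np.arange(0.03,.13,.0005); uv=proj(c,[W(x,y,.014) for y in ys]).round().astype(int)
    m=np.array([g[b,a] if 0<=a<640 and 0<=b<480 else 0 for a,b in uv])>115; e=np.flatnonzero(np.diff(m.astype(int))); print(x,(ys[e]*1000).round(1))
E
```

```text
clock: 12.62
eef_pos: [0.5871, 0.0324, -0.0]
tcp_rot: [0.068, 0.963, -0.018, 0.261]
ft_force: [0.7, 0.4, 0.5]
finger_gap: 0.444
finger_force: 0.0
clock: 13.03
eef_pos: [0.5913, 0.0626, -0.0005]
tcp_rot: [0.068, 0.963, -0.018, 0.26]
ft_force: [0.3, -0.5, 0.0]
finger_gap: 0.452
finger_force: 0.1
[-0.00209063  0.08550081  0.00788729]
rotvec [-0.     0.004 -0.001] shift old axes [0.0006 0.0595 0.0008] new axes [0.0005 0.0595 0.0008]
-0.065 [ 53.5  54.   69.   96.  108.5 120. ]
-0.05 [68.5 95.5]
-0.04 [68.5 94.5]
```

The shaft is now at y ≈ 82 mm and rolling with the cage. Continuing, with a slower finish.

```bash
python3 drive.py '[0, 0, 0, 0, 0.006, 0, 0.45, 0, 0, 0, 0, 0.006, 0, 0.45, 0, 0, 0, 0, 0.006, 0, 0.45, 0, 0, 0, 0, 0.006, 0, 0.45, 0, 0, 0, 0, 0.006, 0, 0.45]' |grep -E 'eef|ft'
python3 drive.py '[0, 0, 0, 0, 0.005, 0, 0.45, 0, 0, 0, 0, 0.005, 0, 0.45, 0, 0, 0, 0, 0.004, 0, 0.45, 0, 0, 0, 0, 0.003, 0, 0.45, 0, 0, 0, 0, 0.002, 0, 0.45]'|grep -E 'eef|ft'
python3 - <<'E'
from h import *
print(Pl(tip())); delta(W(-.002,.145,.007),T30)
c=viewer.camera("wrist"); g=cv2.cvtColor(c["img"],cv2.COLOR_BGR2GRAY)
for x in (-.065,-.05,-.04):
    ys=np.arange(0.1,.18,.0005); uv=proj(c,[W(x,y,.014) for y in ys]).round().astype(int)
    m=np.array([g[b,a] if 0<=a<640 and 0<=b<480 else 0 for a,b in uv])>115; e=np.flatnonzero(np.diff(m.astype(int))); print(x,(ys[e]*1000).round(1))
E
```

```text
eef_pos: [0.5955, 0.0921, -0.0006]
ft_force: [0.1, 1.1, 0.2]
eef_pos: [0.5981, 0.1108, -0.0006]
ft_force: [-0.3, -0.6, -0.7]
[-0.00197852  0.13419055  0.00787529]
rotvec [-0.     0.004 -0.001] shift old axes [0.0006 0.0108 0.0007] new axes [0.0006 0.0108 0.0007]
-0.065 [118.5 145.  154.  167.5 172. ]
-0.05 [118.  144.5 159.5 165.  172. ]
-0.04 [117.5 144.  172. ]
```

```bash
python3 drive.py '[0, 0, 0, 0, 0.002, 0, 0.45, 0, 0, 0, 0, 0.002, 0, 0.45, 0, 0, 0, 0, 0.002, 0, 0.45, 0, 0, 0, 0, 0.0015, 0, 0.45, 0, 0, 0, 0, 0, 0, 0.45]'|grep -E 'eef|ft|ing'
python3 drive.py '[0, 0, 0, 0, 0.001, 0, 0.45, 0, 0, 0, 0, 0.001, 0, 0.45, 0, 0, 0, 0, 0, 0, 0.45, 0, 0, 0, 0, 0, 0, 0.45]'|grep -E 'eef|ft|ing'
python3 - <<'E'
from h import *
print(Pl(tip())); c=viewer.camera("wrist"); g=cv2.cvtColor(c["img"],cv2.COLOR_BGR2GRAY)
for x in (-.07,-.05,-.04):
    ys=np.arange(0.11,.18,.0005); uv=proj(c,[W(x,y,.014) for y in ys]).round().astype(int)
    m=np.array([g[b,a] if 0<=a<640 and 0<=b<480 else 0 for a,b in uv])>115; e=np.flatnonzero(np.diff(m.astype(int))); print(x,(ys[e]*1000).round(1))
E
```

```text
eef_pos: [0.5992, 0.118, -0.0005]
ft_force: [-0.1, 0.0, 0.6]
finger_gap: 0.45
finger_force: 0.0
eef_pos: [0.5994, 0.1197, -0.0006]
ft_force: [0.4, -0.5, 0.2]
finger_gap: 0.447
finger_force: 0.0
[-0.00198065  0.14326178  0.0078677 ]
-0.07 [111.5 128.  161.5 170.  174.  174.5]
-0.05 [127.5 153.5 158.5 163.5 174. ]
-0.04 [127.5 153.  173.5]
```

```bash
python3 drive.py '[0, 0, 0, 0, 0.001, 0, 0.45, 0, 0, 0, 0, 0, 0, 0.45]'|grep -E 'eef|ft|ing'
python3 drive.py '[0, 0, 0, 0, 0.001, 0, 0.45, 0, 0, 0, 0, 0, 0, 0.45]'|grep -E 'eef|ft|ing'
python3 drive.py '[0, 0, 0, 0, 0.001, 0, 0.45, 0, 0, 0, 0, 0, 0, 0.45]'|grep -E 'eef|ft|ing'
```

```text
eef_pos: [0.5995, 0.1204, -0.0005]
ft_force: [0.3, -1.4, 0.6]
finger_gap: 0.448
finger_force: 0.6
eef_pos: [0.5998, 0.1213, -0.0004]
ft_force: [0.0, -2.1, 1.3]
finger_gap: 0.443
finger_force: 1.2
eef_pos: [0.6001, 0.1224, -0.0003]
ft_force: [0.8, -3.2, 0.6]
finger_gap: 0.452
finger_force: 1.4
```

The shaft presses on the pins at about 3 N. I'll back off gently, retreat and go to the right shaft.

```bash
python3 drive.py '[0, 0, 0, 0, -0.001, 0, 0.45, 0, 0, 0, 0, -0.002, 0, 0.5, 0, 0, 0, 0, -0.001, 0, 0.55, 0, 0, 0, 0, 0, 0, 0.55, 0, 0, 0, 0, 0, -0.01, 0.55]'|grep -E 'eef|ft|ing'
python3 drive.py '[0, 0, 0, 0, 0, -0.03, 0.55, 0, 0, 0, 0, 0, -0.04, 0.55, 0, 0, 0, 0, 0, -0.04, 0.55, 0, 0, 0, 0, -0.038, 0, 0.55, 0, 0, 0, 0, -0.038, 0, 0.55]'|grep -E 'eef|ft|ing'
python3 drive.py '[0, 0, 0, 0, -0.038, 0, 0.55, 0, 0, 0, 0, -0.038, 0, 0.55, 0, 0, 0, 0, -0.034, 0, 0.55, 0, 0, 0, 0, 0, 0, 0.55, 0, 0, 0, 0, 0, 0, 0.55]'
python3 - <<'E'
from h import *
print(Pl(tip())); c=viewer.camera("wrist"); g=cv2.cvtColor(c["img"],cv2.COLOR_BGR2GRAY); cv2.imwrite("pics/w6.png",c["img"])
for x in (-.07,-.06,-.05,-.03,0,.03,.06):
    ys=np.arange(-.09,.18,.0005); uv=proj(c,[W(x,y,.014) for y in ys]).round().astype(int)
    m=np.array([g[b,a] if 0<=a<640 and 0<=b<480 else 0 for a,b in uv])>115; e=np.flatnonzero(np.diff(m.astype(int))); print(x,(ys[e]*1000).round(1))
delta(W(0,-.046,.007),T30)
E
```

```text
eef_pos: [0.5938, 0.1192, 0.0071]
ft_force: [-0.3, 0.2, 0.1]
finger_gap: 0.552
finger_force: 0.0
eef_pos: [0.5297, 0.0547, 0.1068]
ft_force: [1.4, -1.1, -0.4]
finger_gap: 0.551
finger_force: 0.0
clock: 16.52
eef_pos: [0.513, -0.0592, 0.1037]
tcp_rot: [0.07, 0.963, -0.019, 0.261]
ft_force: [0.0, 0.7, -0.2]
finger_gap: 0.547
finger_force: 0.0
[-0.06276385 -0.04582829  0.11208936]
-0.07 [-56.5 -34.   -5.  112.5]
-0.06 [-75.5 -68.5 -59.5 -31.5  -8.   -1.    5.   12.   20.   24.   34.   34.5
  40.5  41.5  45.5  50.5  57.5  63.   73.   74.5  85.5  87.5  98.5 103.5
 104.  104.5 129.5 132. ]
-0.05 [-59.  -31.5 129.  137.5]
-0.03 [-58.5 -32.  133.5 149. ]
0 [106. 132. 166.]
0.03 [-60. -31. 136.]
0.06 [  0.5  19.   91.5 133.5]
rotvec [-0.001  0.005 -0.003] shift old axes [-0.0014 -0.0015  0.1223] new axes [-0.002  -0.0016  0.1222]
```

```bash
python3 drive.py '[0, 0.003, -0.003, -0.007, -0.001, 0.02, 0.55, 0, 0, 0, 0, 0, 0.03, 0.55, 0, 0, 0, 0, 0, 0.03, 0.55, 0, 0, 0, 0, 0, 0.015, 0.55, 0, 0, 0, 0, 0, 0, 0.55]'
python3 - <<'E'
from h import *
print(Pl(tip())); delta(W(.006,-.0455,.007),T30)
E
```

```text
clock: 16.98
eef_pos: [0.566, -0.063, 0.0215]
tcp_rot: [0.065, 0.964, -0.017, 0.257]
ft_force: [-0.2, -0.6, 0.6]
finger_gap: 0.548
finger_force: 0.0
[-0.0095069  -0.04242885  0.03004683]
rotvec [ 0.002 -0.003  0.004] shift old axes [-0.0021 -0.0032  0.0277] new axes [-0.002  -0.0032  0.0277]
```

```bash
python3 drive.py '[0, -0.003, 0.004, -0.002, -0.0032, 0, 0.55, 0, 0, 0, 0, 0, 0.014, 0.55, 0, 0, 0, 0, 0, 0.0135, 0.55, 0, 0, 0, 0, 0, 0, 0.45, 0, 0, 0, 0, 0, 0, 0.45]'
python3 - <<'E'
from h import *
print(Pl(tip())); delta(W(.006,-.0455,.007),T30)
c=viewer.camera("wrist"); cv2.imwrite("pics/w7.png",c["img"]); g=cv2.cvtColor(c["img"],cv2.COLOR_BGR2GRAY)
for x in (-.1,-.09,-.08,-.075,-.07,-.065,-.06,-.04):
    ys=np.arange(-.09,.02,.0005); uv=proj(c,[W(x,y,.014) for y in ys]).round().astype(int)
    m=np.array([g[b,a] if 0<=a<640 and 0<=b<480 else 0 for a,b in uv])>115; e=np.flatnonzero(np.diff(m.astype(int))); print(x,(ys[e]*1000).round(1))
E
```

```text
clock: 17.4
eef_pos: [0.5812, -0.0701, 0.0024]
tcp_rot: [0.068, 0.963, -0.018, 0.26]
ft_force: [-0.8, -0.2, -0.3]
finger_gap: 0.453
finger_force: 0.0
[ 0.00629368 -0.04727694  0.01079085]
rotvec [ 0.     0.004 -0.001] shift old axes [0.0023 0.0018 0.0031] new axes [0.0023 0.0018 0.0031]
-0.1 [-82.5 -19.   11.5]
-0.09 [-82.5 -46.5 -31.  -30.  -29.5 -29.  -28.  -24.5 -24.  -21.  -20.5 -19.5
  17.5]
-0.08 [-84.5 -49.  -34.5 -14.5]
-0.075 [-50.5 -36.   -7.   -6.5   6. ]
-0.07 [-57.  -35.    6.5]
-0.065 [-86.  -82.5 -59.  -32.  -17.5 -12.    6. ]
-0.06 [-85.5 -78.5 -59.5 -31.5 -26.5 -26.  -22.  -16.    8.    8.5  13. ]
-0.04 [-59.5 -32. ]
```

```bash
python3 drive.py '[0, 0, 0, 0.002, 0, 0.0025, 0.45, 0, 0, 0, 0, -0.003, 0, 0.45, 0, 0, 0, 0, -0.005, 0, 0.45, 0, 0, 0, 0, -0.005, 0, 0.45, 0, 0, 0, 0, -0.005, 0, 0.45]'|grep -E 'eef|ft|ing'
python3 drive.py '[0, 0, 0, 0, -0.005, 0, 0.45, 0, 0, 0, 0, -0.005, 0, 0.45, 0, 0, 0, 0, -0.005, 0, 0.45, 0, 0, 0, 0, -0.005, 0, 0.45, 0, 0, 0, 0, -0.005, 0, 0.45]'|grep -E 'eef|ft|ing'
python3 drive.py '[0, 0, 0, 0, -0.005, 0, 0.45, 0, 0, 0, 0, -0.005, 0, 0.45, 0, 0, 0, 0, -0.005, 0, 0.45, 0, 0, 0, 0, -0.005, 0, 0.45, 0, 0, 0, 0, -0.005, 0, 0.45]'|grep -E 'eef|ft|ing'
cat > scan.py <<'E'
from h import *
import sys
c=viewer.camera("wrist"); g=cv2.cvtColor(c["img"],cv2.COLOR_BGR2GRAY); t=Pl(tip()); print("tip",t.round(4))
for x in (-.09,-.08,-.065,-.05,-.04):
    ys=np.arange(t[1]-.035,t[1]+.035,.0005); uv=proj(c,[W(x,y,.014) for y in ys]).round().astype(int)
    m=np.array([g[b,a] if 0<=a<640 and 0<=b<480 else 0 for a,b in uv])>115; e=np.flatnonzero(np.diff(m.astype(int))); print(x,(ys[e]*1000).round(1))
E
python3 scan.py
```

```text
eef_pos: [0.5784, -0.0893, -0.0012]
ft_force: [0.2, -0.2, 0.2]
finger_gap: 0.446
finger_force: 0.2
eef_pos: [0.5747, -0.114, -0.0016]
ft_force: [0.4, -0.7, -0.4]
finger_gap: 0.449
finger_force: 0.1
eef_pos: [0.5713, -0.1384, -0.0016]
ft_force: [0.0, 1.0, 0.2]
finger_gap: 0.454
finger_force: 0.3
tip [ 0.0063 -0.1173  0.0069]
-0.09 [-117.8 -105.8  -88.3]
-0.08 [-117.8 -105.3  -83.3]
-0.065 [-152.3 -125.3  -97.8  -84.8  -83.3]
-0.05 [-123.3  -98.3]
-0.04 [-122.8  -98.3]
```

```bash
python3 drive.py '[0, 0, 0, 0, -0.005, 0, 0.45, 0, 0, 0, 0, -0.005, 0, 0.45, 0, 0, 0, 0, -0.004, 0, 0.45, 0, 0, 0, 0, -0.003, 0, 0.45, 0, 0, 0, 0, -0.003, 0, 0.45]'|grep -E 'eef|ft|ing'
python3 drive.py '[0, 0, 0, 0, -0.002, 0, 0.45, 0, 0, 0, 0, -0.002, 0, 0.45, 0, 0, 0, 0, -0.002, 0, 0.45, 0, 0, 0, 0, -0.001, 0, 0.45, 0, 0, 0, 0, 0, 0, 0.45]'|grep -E 'eef|ft|ing'
python3 drive.py '[0, 0, 0, 0, -0.001, 0, 0.45, 0, 0, 0, 0, 0, 0, 0.45]'|grep -E 'eef|ft|ing'
python3 scan.py
```

```text
eef_pos: [0.5685, -0.1582, -0.0016]
ft_force: [-0.3, 0.3, -0.7]
finger_gap: 0.444
finger_force: 0.2
eef_pos: [0.5676, -0.1651, -0.0016]
ft_force: [1.2, -0.1, 0.3]
finger_gap: 0.449
finger_force: 0.0
eef_pos: [0.5674, -0.1659, -0.0016]
ft_force: [-0.5, 1.0, -0.1]
finger_gap: 0.448
finger_force: 0.0
tip [ 0.006  -0.144   0.0068]
-0.09 [-176.5 -139.5 -126.5 -115.5]
-0.08 [-176. -173. -142. -129. -111.]
-0.065 [-178.5 -177.  -162.  -154.  -153.  -133.5 -132.  -126.  -112.5]
-0.05 [-173.  -161.5 -158.  -149.5 -126. ]
-0.04 [-173.  -149.5 -126. ]
```

```bash
python3 drive.py '[0, 0, 0, 0, -0.001, 0, 0.45, 0, 0, 0, 0, -0.001, 0, 0.45, 0, 0, 0, 0, 0, 0, 0.45]'|grep -E 'eef|ft|ing'
python3 drive.py '[0, 0, 0, 0, -0.001, 0, 0.45, 0, 0, 0, 0, 0, 0, 0.45]'|grep -E 'eef|ft|ing'
python3 drive.py '[0, 0, 0, 0, -0.001, 0, 0.45, 0, 0, 0, 0, 0, 0, 0.45]'|grep -E 'eef|ft|ing'
python3 drive.py '[0, 0, 0, 0, -0.001, 0, 0.45, 0, 0, 0, 0, 0, 0, 0.45, 0, 0, 0, 0, 0, 0, 0.45]'|grep -E 'eef|ft|ing'
python3 scan.py
```

```text
eef_pos: [0.5674, -0.1662, -0.0016]
ft_force: [1.1, 4.6, 0.5]
finger_gap: 0.448
finger_force: 2.6
eef_pos: [0.5674, -0.1662, -0.0016]
ft_force: [3.2, 7.8, 0.9]
finger_gap: 0.449
finger_force: 3.7
eef_pos: [0.5674, -0.1663, -0.0016]
ft_force: [3.1, 9.3, 0.6]
finger_gap: 0.446
finger_force: 4.9
eef_pos: [0.5675, -0.1663, -0.0017]
ft_force: [5.0, 11.8, 1.6]
finger_gap: 0.446
finger_force: 6.0
tip [ 0.006  -0.1448  0.0067]
-0.09 [-177.3 -139.3 -126.3 -117.8]
-0.08 [-176.8 -173.3 -142.8 -129.3 -113.3]
-0.065 [-179.8 -177.8 -177.3 -161.8 -154.3 -153.3 -133.8 -132.3 -126.3 -116.3
 -111.3]
-0.05 [-173.3 -160.3 -158.3 -149.3 -126.3]
-0.04 [-173.3 -149.8 -126.3]
```

The right shaft is firmly on its pins. Its spindle also sits off-axis by a changing amount, so the right one is the bent shaft. I'll centre the cage on it and grip.

```bash
python3 drive.py '[0, 0, 0, 0, 0.003, 0, 0.45, 0, 0, 0, 0, 0.003, 0, 0.45, 0, 0, 0, 0, 0.003, 0, 0.45, 0, 0, 0, 0, 0, 0, 0.45, 0, 0, 0, 0, 0, 0, 0.45]'|grep -E 'eef|ft|ing'
python3 scan.py
python3 drive.py '[0, 0, 0, 0, 0, 0, 0.3, 0, 0, 0, 0, 0, 0, 0.2, 0, 0, 0, 0, 0, 0, 0.2, 0, 0, 0, 0, 0, 0, 0.2, 0, 0, 0, 0, 0, 0, 0.2]' 50
python3 scan.py
```

```text
eef_pos: [0.568, -0.1621, -0.0016]
ft_force: [0.0, -0.3, 1.2]
finger_gap: 0.449
finger_force: 0.0
tip [ 0.006  -0.1403  0.0068]
-0.09 [-139.3 -126.3 -111.8]
-0.08 [-142.3 -129.3 -107.3]
-0.065 [-175.3 -174.8 -174.3 -161.8 -153.3 -152.8 -133.8 -132.3 -125.8 -109.8]
-0.05 [-172.3 -161.8 -158.3 -150.8 -149.8 -149.3 -126.3]
-0.04 [-172.3 -150.3 -126.3]
clock: 21.57
eef_pos: [0.5681, -0.1611, -0.0013]
tcp_rot: [0.068, 0.963, -0.017, 0.261]
ft_force: [-2.6, 3.3, 5.5]
finger_gap: 0.303
finger_force: 48.8
tip [ 0.006  -0.1392  0.0071]
-0.09 [-139.7 -126.7 -110.2]
-0.08 [-142.7 -129.7 -107.2]
-0.065 [-161.7 -153.7 -153.2 -133.7 -132.2 -126.2 -109.7 -106.7]
-0.05 [-172.2 -161.2 -159.2 -151.2 -126.2]
-0.04 [-172.2 -150.2 -126.7]
```

```bash
python3 drive.py '[0, 0, 0, -0.002, 0.001, -0.003, 0.2, 0, 0, 0, -0.005, 0.002, -0.009, 0.2, 0, 0, 0, -0.005, 0.002, -0.009, 0.2, 0, 0, 0, 0, 0.002, -0.02, 0.2, 0, 0, 0, 0, 0, 0, 0.2]'
python3 drive.py '[0, 0, 0, 0, 0, -0.03, 0.2, 0, 0, 0, 0, 0, -0.03, 0.2, 0, 0, 0, 0, 0, -0.02, 0.2, 0, 0, 0, 0, 0, 0, 0.2, 0, 0, 0, 0, 0, 0, 0.2]'
python3 - <<'E'
from h import *
t=Pl(tip()); print(t)
c=viewer.camera("wrist"); cv2.imwrite("pics/w8.png",c["img"]); delta([.511,.399,.12],tool(.398,np.radians(30))); print(probe_bus.get_obs()["q"].round(2))
E
```

```text
clock: 22.03
eef_pos: [0.5577, -0.1534, 0.0409]
tcp_rot: [0.068, 0.963, -0.018, 0.26]
ft_force: [0.8, 0.5, -3.9]
finger_gap: 0.305
finger_force: 50.0
clock: 22.45
eef_pos: [0.5191, -0.1487, 0.1093]
tcp_rot: [0.069, 0.963, -0.019, 0.261]
ft_force: [0.7, 0.0, -4.2]
finger_gap: 0.311
finger_force: 51.1
[-0.04437242 -0.13361331  0.11768044]
rotvec [-0.271  0.004 -0.467] shift old axes [ 0.0704  0.5507 -0.0155] new axes [-0.1832  0.5076  0.1311]
[-0.54  0.09 -0.95  0.04  0.2  -0.35]
```

View pics/w8.png

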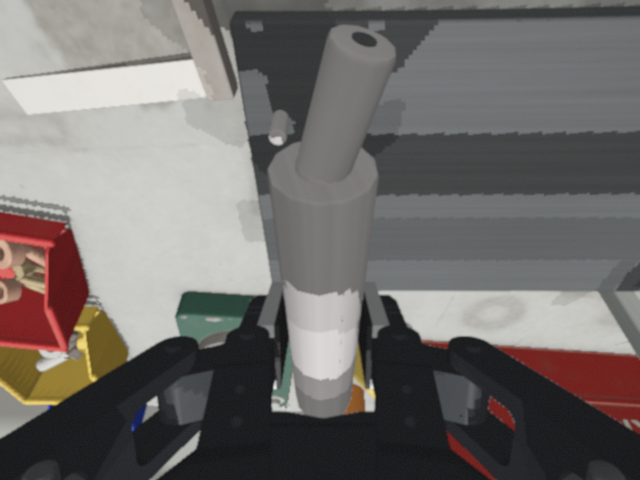

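The picture shows the bent shaft held squarely in the pads. Its body end rim spans (269,175)–(378,172) and the spindle points up-right, clearly bent. From the rim I can work out where along the shaft it's held.

Run:
```python
from h import *
c=viewer.camera("wrist"); o=probe_bus.get_obs(); T=Rn.from_quat(o["tcp_rot"]).as_matrix(); cc=-c["R"].T@c["t"]; t=tip()
def dirn(uv): return ray(c,uv,0)-cc
ax=T@[-.866,0,.5]  # shaft axis dir (horizontal, away)
n0=t+T@[0,0,-.008]
print("axis",ax)
# near rim end: intersect rays with plane of axis height (horizontal)
for uv in ((269,175),(378,172)):
    X=ray(c,uv,n0[2]); print(((X-n0)@ax).round(4), ((X-n0)@T[:,1]).round(4))
```

```text
axis [ 0.98995873 -0.14116899  0.00300331]
-0.0648 -0.014
-0.0657 0.0135
```

```bash
python3 drive.py '[0, 0, 0, 0.013, 0, -0.0075, 0.2, 0, 0, 0, 0.013, 0.02, -0.0075, 0.2, 0, 0, 0, 0, 0.035, 0, 0.2, 0, 0, 0, 0, 0.04, 0, 0.2, 0, 0, 0, 0, 0.04, 0, 0.2]' >/dev/null
python3 drive.py '[0, 0, 0, 0, 0.04, 0, 0.2, 0, 0, 0, 0, 0.04, 0, 0.2, 0, 0, 0, 0, 0.04, 0, 0.2, 0, 0, 0, 0, 0.04, 0, 0.2, 0, 0, 0, 0, 0.04, 0, 0.2]' >/dev/null
python3 drive.py '[0, 0, 0, 0, 0.04, 0, 0.2, 0, 0, 0, 0, 0.03, 0, 0.2, 0, 0, 0, 0, 0.015, 0, 0.2, 0, 0, 0, 0, 0, 0, 0.2]'
python3 drive.py '[-0.0537, 0, -0.093, 0, 0, 0, 0.2, -0.0537, 0, -0.093, 0, 0, 0, 0.2, -0.0537, 0, -0.093, 0, 0, 0, 0.2, -0.0537, 0, -0.093, 0, 0, 0, 0.2, -0.0537, 0, -0.093, 0, 0, 0, 0.2]'
python3 drive.py '[0, 0, 0, 0, 0, 0, 0.2, 0, 0, 0, 0, 0, 0, 0.2]'
python3 - <<'E'
from h import *
T=tool(.398,np.radians(30)); print("tip",tip(),probe_bus.get_obs()["q"].round(2)); delta([.511,.399,.1],T)
c=viewer.camera("wrist"); cv2.imwrite("pics/w9.png",c["img"])
d=np.array([np.cos(.398),np.sin(.398),0]); e=np.array([-d[1],d[0],0])
for b in ([.4603,.378,.036],[.5613,.4205,.036]): print(proj(c,[np.array(b)+i*.025*d+j*.025*e for i in(-1,1) for j in (-1,1)]).round().tolist())
E
```

```text
clock: 23.72
eef_pos: [0.5486, 0.2768, 0.1072]
tcp_rot: [0.066, 0.963, -0.017, 0.26]
ft_force: [0.7, -0.3, -4.3]
finger_gap: 0.306
finger_force: 51.2
clock: 24.13
eef_pos: [0.5465, 0.2713, 0.1067]
tcp_rot: [-0.193, 0.946, 0.051, 0.254]
ft_force: [-0.2, -0.5, -4.3]
finger_gap: 0.31
finger_force: 51.2
clock: 24.3
eef_pos: [0.5479, 0.2704, 0.1075]
tcp_rot: [-0.188, 0.947, 0.05, 0.255]
ft_force: [-0.3, 0.3, -3.4]
finger_gap: 0.308
finger_force: 51.2
tip [0.52992925 0.26302627 0.1409408 ] [ 0.32  0.21 -0.81  0.03  0.04 -0.06]
rotvec [-0.004  0.001 -0.005] shift old axes [-0.0092  0.1331  0.0525] new axes [-0.01    0.1329  0.0531]
[[542.0, 75.0], [647.0, 73.0], [508.0, 161.0], [595.0, 160.0]]
[[479.0, 232.0], [552.0, 232.0], [461.0, 277.0], [526.0, 277.0]]
```

```bash
python3 drive.py '[0, 0, 0, 0, 0.02, 0, 0.2, 0, 0, 0, 0, 0.01, 0, 0.2, 0, 0, 0, 0, 0, 0, 0.2, 0, 0, 0, 0, 0, 0, 0.2]'
python3 - <<'E'
from h import *
c=viewer.camera("wrist"); cv2.imwrite("pics/w9.png",c["img"]); np.savez("w9.npz",**{k:np.array(c[k]) for k in c})
d=np.array([np.cos(.398),np.sin(.398),0]); e=np.array([-d[1],d[0],0])
for b in ([.4603,.378,.036],[.5613,.4205,.036]): print(proj(c,[np.array(b)+i*.025*d+j*.025*e for i in(-1,1) for j in (-1,1)]).round().tolist())
g=cv2.cvtColor(c["img"],cv2.COLOR_BGR2GRAY)[40:300,400:624]
s=cv2.resize(g,(112,52),interpolation=cv2.INTER_AREA)
for r,row in enumerate(s): print("%3d "%(42+5*r)+"".join("%x"%(v//16) for v in row))
E
```

```text
clock: 24.68
eef_pos: [0.536, 0.3008, 0.1087]
tcp_rot: [-0.191, 0.946, 0.051, 0.256]
ft_force: [0.4, -0.0, -4.6]
finger_gap: 0.308
finger_force: 51.3
[[476.0, 74.0], [579.0, 73.0], [452.0, 159.0], [538.0, 159.0]]
[[431.0, 231.0], [503.0, 231.0], [419.0, 275.0], [482.0, 275.0]]
 42 7777777666777779aaaaaaaaa99999999987788777899aa9999999999999aaa99889988998887778ababbbbbbbaaaaaaaaaaaaaaaaaaaaa9
 47 988aa98777889aaabbbbaaaaaaa999aaa9766666666666766667887788777877666677777777779aaaaaaaaaaaaaaaaaaaaaaaaaaaaa9999
 52 abbbbbbbaabbbbaaaaaaaaaaaaaaaaa99866666666555555555555666666666666666666666679aaaaaaaaaaaaaaaaaaaaaaa99a99999999
 57 abbbbbbbbbbbbbbaaaaaaaaaaaaaaa8444444445555555555555555555555555554444444545579aaaaaaaaaaaaaaaa99999999999999999
 62 aaabbbbbbbabbbbbaaaaaaaaa999985333444444455555555555555555555555555544444445555689aaaaaaaa9999999999999999999999
 67 aaaaabbbbbbbbbaaaaaaaaaa999996333334444445555555555555677888777666555544444445555578aaa9999999999999999999999999
 72 aaaaabbbbbbbaaaaaaaaaaa999987433333344455555555555678888888888888888877666555555555567999999999999999999999aaaaa
 77
[... 4561 characters left out ...]
72 bbbbaaaaa97799999aaaaaaaabbbbbbbbaa99888899aabbaaaaaaaaaa9999999aaaaaaaaaaaaaaaaa999aaaaaaaaaaaaaaaaaaaaaaaaaaaa
277 bbbbaaaaaa99999aaaaaaaaaabbbbbbbbbbbbaa99aaaaaaaaaaaaa9999999aaaaaaaaaa9998888888888888888888999999aaaaaaaaaaaaa
282 bbbaaaaaaaaaaaaaaaaaaaaaaaaaabbbbbbbaaaaaaaaaaa9999aaaaaaaaaaaaaaaa9999888888888888888777778888888898889999aaaaa
287 bbbaaaaaaaaaaaaa9aaaaaaaaaaaaaaaaaaaaaaaaaaaaaaaaaaaaaaaaa999999888888888888888888776666777777788888889999999999
292 bbbbbbbbaaaaaaaaaaaaaaaaaaaaaaaaaaaaaaaaaaaaaaaaaaaaaaaaa999a999888888888888887766666666677777777777788888999aaa
297 bbbbbbbbbbbaaaaaaaa9999aaaaaaaaaaaaaaaaaaaaaaaaaaaaaaaaaaaaaaaa99888888888776666666666789abbbaa9887777777788999a
```

Run:
```python
from h import *
z=np.load("w9.npz"); c={k:z[k] for k in z}
for n,q in (("near",[(476,82),(575,81),(453,162),(535,163)]),("far",[(432,236),(502,235),(421,274),(479,277)])):
  for h in (.036,):
    P=np.array([ray(c,p,h) for p in q]); m=P.mean(0)
    print(n,h,m.round(4),"w",np.linalg.norm(P[0]-P[1]).round(4),np.linalg.norm(P[2]-P[3]).round(4),"l",np.linalg.norm(P[0]-P[2]).round(4),np.linalg.norm(P[1]-P[3]).round(4), "near mid",((P[0]+P[1])/2).round(4),"far mid",((P[2]+P[3])/2).round(4))
```

```text
near 0.036 [0.4629 0.3797 0.036 ] w 0.0488 0.0483 l 0.0482 0.0491 near mid [0.4405 0.3703 0.036 ] far mid [0.4854 0.3891 0.036 ]
far 0.036 [0.5636 0.4219 0.036 ] w 0.0488 0.0466 l 0.0431 0.0479 near mid [0.5424 0.4137 0.036 ] far mid [0.5848 0.4301 0.036 ]
```

```bash
cat >> h.py <<'E'
TV=tool(.397,np.radians(30)); DV=np.array([np.cos(.397),np.sin(.397),0]); CR=np.array([.513,.4005,.036])
def V(up): return CR-.0005*DV+np.array([0,0,-.0069+up])
E
python3 - <<'E'
from h import *
delta(V(.06),TV); print(tip(),V(.06))
E
```

```text
rotvec [-0.002  0.004  0.001] shift old axes [-0.0046  0.1015  0.064 ] new axes [-0.0047  0.1014  0.0642]
[0.51823763 0.29282399 0.14225781] [0.51253889 0.40030667 0.0891    ]
```

```bash
python3 drive.py '[0, 0, 0, 0, 0.0338, 0, 0.2, 0, 0, 0, 0, 0.0338, 0, 0.2, 0, 0, 0, 0, 0.0338, 0, 0.2, 0, 0.004, 0, -0.0047, 0, 0.032, 0.2, 0, 0, 0, 0, 0, 0.032, 0.2]'
python3 drive.py '[0, 0, 0, 0, 0, 0, 0.2, 0, 0, 0, 0, 0, 0, 0.2]'>/dev/null
python3 - <<'E'
from h import *
delta(V(.06),TV); delta(V(.01),TV); print(tip()-V(0))
E
```

```text
clock: 25.15
eef_pos: [0.5328, 0.4116, 0.0589]
tcp_rot: [-0.192, 0.946, 0.052, 0.257]
ft_force: [1.7, 0.1, -3.7]
finger_gap: 0.311
finger_force: 51.5
rotvec [-0.003 -0.005 -0.   ] shift old axes [-0.0025  0.0012 -0.0018] new axes [-0.0025  0.0012 -0.0018]
rotvec [-0.003 -0.005 -0.   ] shift old axes [0.0223 0.0014 0.0416] new axes [0.0225 0.0012 0.0415]
[-0.00057454 -0.00144478  0.05730322]
```

```bash
python3 drive.py '[-0.003, -0.005, 0, 0.0075, 0.0012, 0.014, 0.2, 0, 0, 0, 0.0075, 0, 0.014, 0.2, 0, 0, 0, 0.0065, 0, 0.012, 0.2, 0, 0, 0, 0, 0, 0, 0.2, 0, 0, 0, 0, 0, 0, 0.2]'
python3 - <<'E'
from h import *
print(tip()-V(0)); delta(V(.0),TV)
E
```

```text
clock: 25.73
eef_pos: [0.5319, 0.4084, 0.0112]
tcp_rot: [-0.19, 0.946, 0.052, 0.256]
ft_force: [0.5, 0.2, -2.8]
finger_gap: 0.306
finger_force: 51.4
[0.00133064 0.00052461 0.01551322]
rotvec [ 0.001  0.005 -0.001] shift old axes [ 0.0093 -0.      0.0127] new axes [0.0092 0.     0.0127]
```

```bash
python3 drive.py '[0, 0.004, 0, 0.0035, 0, 0.004, 0.2, 0, 0, 0, 0.0025, 0, 0.004, 0.2, 0, 0, 0, 0, 0, 0, 0.2, 0, 0, 0, 0, 0, 0, 0.2]' | grep -E 'eef|ft'
python3 - <<'E'
from h import *
print(tip()-V(0)); delta(V(.0),TV)
E
python3 drive.py '[0, 0, 0, 0.001, 0, 0.0015, 0.2, 0, 0, 0, 0, 0, 0, 0.2]' | grep -E 'eef|ft'
python3 drive.py '[0, 0, 0, 0.001, 0, 0.0015, 0.2, 0, 0, 0, 0, 0, 0, 0.2]' | grep -E 'eef|ft'
python3 - <<'E'
from h import *
print(tip()-V(0)); delta(V(.0),TV)
E
```

```text
eef_pos: [0.5309, 0.4085, 0.001]
ft_force: [-0.8, 0.5, -3.1]
[0.00049043 0.00065185 0.00536158]
rotvec [ 0.001  0.001 -0.   ] shift old axes [ 0.0034 -0.0005  0.0043] new axes [ 0.0033 -0.0005  0.0043]
eef_pos: [0.5308, 0.4085, -0.0011]
ft_force: [0.2, 0.2, -3.8]
eef_pos: [0.531, 0.4093, -0.0024]
ft_force: [0.4, 1.1, -2.6]
[0.00061173 0.00135935 0.00195263]
rotvec [ 0.002  0.003 -0.   ] shift old axes [ 0.002  -0.0011  0.0011] new axes [ 0.002  -0.0011  0.0011]
```

```bash
python3 drive.py '[0, 0, 0, 0.0005, 0, 0.0009, 0.2, 0, 0, 0, 0, 0, 0, 0.2]' | grep -E 'eef|ft'
python3 drive.py '[0, 0, 0, 0.0005, 0, 0.0009, 0.2, 0, 0, 0, 0, 0, 0, 0.2]' | grep -E 'eef|ft'
python3 - <<'E'
from h import *
print(tip()-V(0)); delta(V(.0),TV)
E
```

```text
eef_pos: [0.5313, 0.4099, -0.0029]
ft_force: [-1.1, 3.1, 1.2]
eef_pos: [0.5315, 0.4105, -0.0034]
ft_force: [-3.0, 2.9, 5.0]
[0.00099314 0.0025317  0.00091913]
rotvec [0.004 0.004 0.   ] shift old axes [ 0.0023 -0.0021 -0.0002] new axes [ 0.0023 -0.0021 -0.0002]
```

The groove is steering the shaft about 2 mm left. I'll follow it and keep lowering.

```bash
python3 drive.py '[0, 0, 0, 0, 0.0015, 0, 0.2, 0, 0, 0, 0, 0, 0, 0.2, 0, 0, 0, 0, 0, 0, 0.2]' | grep -E 'eef|ft'
python3 drive.py '[0, 0, 0, 0.0005, 0, 0.0009, 0.2, 0, 0, 0, 0, 0, 0, 0.2]' | grep -E 'eef|ft'
python3 - <<'E'
from h import *
print(tip()-V(0)); delta(V(.0),TV)
E
```

```text
eef_pos: [0.5311, 0.4108, -0.0039]
ft_force: [-0.9, 2.5, 4.3]
eef_pos: [0.5312, 0.411, -0.0041]
ft_force: [-6.2, 1.4, 13.0]
[0.00066169 0.0031065  0.00025269]
rotvec [ 0.002  0.005 -0.   ] shift old axes [ 0.0019 -0.0027 -0.0007] new axes [ 0.0019 -0.0027 -0.0007]
```

```bash
python3 drive.py '[0, 0, 0, 0.0009, 0, -0.0011, 0.2, 0, 0, 0, 0, 0, 0, 0.2, 0, 0, 0, 0, 0, 0, 0.2]' | grep -E 'eef|ft'
python3 - <<'E'
from h import *
t=tip()-V(0); print(t, t@DV); c=viewer.camera("wrist"); g=cv2.cvtColor(c["img"],cv2.COLOR_BGR2GRAY); cv2.imwrite("pics/w10.png",c["img"])
s=cv2.resize(g[100:260,200:440],(120,40),interpolation=cv2.INTER_AREA)
for r,row in enumerate(s): print("%3d "%(102+4*r)+"".join("%x"%(v//16) for v in row))
for k in (-.080,-.070,-.03): print(k,proj(c,[CR+k*DV+j*np.array([-DV[1],DV[0],0]) for j in (-.025,-.014,.014,.025)]).round().tolist())
E
```

```text
eef_pos: [0.5301, 0.4106, -0.004]
ft_force: [-3.5, 2.5, 9.2]
[-0.00041081  0.0026555   0.00031772] 0.0006479008664371906
102 666666666666666555555555555555555555555555555555555555556666666677777777777777777788888776555555555555555567777777777777
106 666666666666666555555555555555555555555555555555555555566666666777777777777777766666666665555555555555555556777777777777
110 666666666666655555555555555555555555555555555555555555566666666777777777777777666666666655555555555555555555677777777777
114 666666666665555555555555555555555555555555555555555555566666677777777777777776666666665555555555555555555555677777777777
118 666666555567655555555555555555555555555555555555555555666666777777777777777766666666655555555555555555555555567777777777
122 666666555579865555555555555555555555555555555555555555666666777777777777777766666666556555555555555555555555556677776666
126 666666655689755555555555555555555555555555555555555556666666777777777777767666666665566666665555555555555555556677766666
130 6666666557985555555555555555555555555555555555555555566666677777777777777766666666556666666666666655
[... 3533 characters left out ...]
bbbbbbbcbbbbaa986555555555555555666666666666677677777777677777777666666666666555555555555555558bbccccbbbbccccccc
250 bbbbbbbbbbbbccccccbbba86555555555555555566666666666667777777777777777777766666666666786555555555555556abbbcccccccccccccc
254 bbbbbbbbbbbbbbbcccccca75555555555555555566666666666667777777777767777777766666666666665555555555555558bbbbbccccccccccccc
258 bbbbbbbbbbbbcbcccccccb7555555555555555556666666666666777777777776777777766666666666655555555555555556abbbccccccccccccccc
-0.08 [[205.0, 138.0], [253.0, 138.0], [373.0, 138.0], [420.0, 138.0]]
-0.07 [[214.0, 173.0], [258.0, 173.0], [369.0, 173.0], [413.0, 172.0]]
-0.03 [[239.0, 272.0], [273.0, 272.0], [359.0, 272.0], [393.0, 272.0]]
```

In the image the shaft end (row ~175) and the block's near edge (row ~140) agree with a centred shaft to about 1 mm. I'll release and withdraw.

```bash
python3 drive.py '[0, 0, 0, 0, 0, 0, 0.33, 0, 0, 0, 0, 0, 0, 0.38, 0, 0, 0, 0, 0, 0, 0.45, 0, 0, 0, 0, 0, 0, 0.55, 0, 0, 0, 0, 0, 0, 0.55]'
python3 drive.py '[0, 0, 0, 0, 0, -0.01, 0.55, 0, 0, 0, 0, 0, -0.02, 0.55, 0, 0, 0, 0, 0, -0.03, 0.55, 0, 0, 0, 0, 0, -0.04, 0.55, 0, 0, 0, 0, 0, -0.03, 0.55]'
python3 drive.py '[0, 0, 0, 0, 0, -0.03, 0.55, 0, 0, 0, 0, 0, 0, 0.55, 0, 0, 0, 0, 0, 0, 0.55]'
python3 - <<'E'
from h import *
c=viewer.camera("wrist"); g=cv2.cvtColor(c["img"],cv2.COLOR_BGR2GRAY); cv2.imwrite("pics/w11.png",c["img"])
E_=np.array([-DV[1],DV[0],0]); CC=CR+.0022*E_
for k in (-.102,-.08,-.07,-.03,.03,.07,.08): print(k,proj(c,[CC+k*DV+j*E_ for j in (-.025,-.014,.014,.025)]).round().tolist())
p=proj(c,[CC+k*DV+j*E_ for k in (-.11,.11) for j in (-.04,.04)]).round().astype(int); a,b=p.min(0),p.max(0); a=np.maximum(a,0); b=np.minimum(b,[639,479])
print(a,b); s=cv2.resize(g[a[1]:b[1],a[0]:b[0]],(110,60),interpolation=cv2.INTER_AREA)
for r,row in enumerate(s): print("%3d "%(a[1]+(b[1]-a[1])/60*(r+.5))+"".join("%x"%(v//16) for v in row))
E
```

```text
clock: 27.87
eef_pos: [0.5283, 0.4082, -0.0065]
tcp_rot: [-0.19, 0.947, 0.051, 0.253]
ft_force: [-0.1, 0.1, 0.6]
finger_gap: 0.547
finger_force: 0.0
clock: 28.28
eef_pos: [0.4673, 0.3829, 0.1084]
tcp_rot: [-0.19, 0.947, 0.051, 0.254]
ft_force: [0.5, 1.0, -0.1]
finger_gap: 0.551
finger_force: 0.0
clock: 28.53
eef_pos: [0.4553, 0.3786, 0.1355]
tcp_rot: [-0.19, 0.946, 0.053, 0.256]
ft_force: [-0.0, -0.8, -0.6]
finger_gap: 0.548
finger_force: 0.0
-0.102 [[280.0, 96.0], [299.0, 96.0], [347.0, 96.0], [365.0, 96.0]]
-0.08 [[283.0, 130.0], [300.0, 130.0], [345.0, 130.0], [362.0, 130.0]]
-0.07 [[284.0, 143.0], [301.0, 143.0], [344.0, 143.0], [361.0, 143.0]]
-0.03 [[288.0, 191.0], [303.0, 191.0], [342.0, 191.0], [357.0, 191.0]]
0.03 [[293.0, 247.0], [306.0, 247.0], [339.0, 247.0], [353.0, 247.0]]
0.07 [[295.0, 277.0], [307.0, 277.0], [338.0, 277.0], [350.0, 277.0]]
0.08 [[296.0, 283.0], [307.0, 283.0], [338.0, 283.0], [350.0, 283.0]]
[253  83] [392 302]
 84 8888888888877777777777777777777888888888888888888888876544444444444444577777788899999999999999999999999a999999
 88 88888888888877777777778
[... 6057 characters left out ...]
9999999988
281 9999999999aaaaaaa9999aaaaaaaaaaaaa998888888988999aaaabbbbaaaaa99889999988888999aaaaa99999999999999999999888888
285 555444689999999999aaaaaaaaaaaaaaaa99999999999999999aaabbaaaaa99999999999999999aaaa9999999999999999988888643344
289 3211013689999999999999aaaaaaaaaaaaa999999999999998889aabbaaa98888999999999999999999999999999999999888886410012
292 2110002578899999999999999999999aaa9999999999999999889aabaaa988889888889999999999999999999999998888888986310001
296 10000014788888999999999999999999999999999999999999999aaabaa988888888888888999999999999999999899999999986310001
300 00000014888888888888899999999999999999999999aa9999999aaaaaa999988888888899999999999999999999999999999986200010
```

Run:
```python
from h import *
c=viewer.camera("wrist"); E_=np.array([-DV[1],DV[0],0]); CC=CR+.0022*E_
for k in (-.074,-.07,-.066,.066,.07,.074): print(k,proj(c,[CC+k*DV+[0,0,.014],CC+k*DV+.0099*E_+[0,0,.0099]]).round(1).tolist())
g=cv2.cvtColor(c["img"],cv2.COLOR_BGR2GRAY).astype(int)
for u in (318,322,326): print(u,"near",list(zip(range(142,160,1),g[142:160,u])),"far",g[272:296,u].tolist())
c=viewer.camera("top"); g=cv2.cvtColor(c["img"],cv2.COLOR_BGR2GRAY)
for x in (-.09,-.06,-.05,-.045,-.04):
    ys=np.arange(.09,.18,.001); uv=proj(c,[W(x,y,.014)-.0022*PX for y in ys]).round().astype(int); print(x,"".join("%x"%(g[b,a]//16) for a,b in uv))
```

```text
-0.074 [[323.3, 152.7], [339.2, 148.9]]
-0.07 [[323.3, 158.1], [339.0, 154.3]]
-0.066 [[323.3, 163.5], [338.8, 159.6]]
0.066 [[323.0, 288.8], [334.2, 285.0]]
0.07 [[323.0, 291.5], [334.1, 287.7]]
0.074 [[323.0, 294.2], [334.0, 290.4]]
318 near [(142, np.int64(144)), (143, np.int64(146)), (144, np.int64(146)), (145, np.int64(140)), (146, np.int64(125)), (147, np.int64(103)), (148, np.int64(93)), (149, np.int64(90)), (150, np.int64(90)), (151, np.int64(89)), (152, np.int64(92)), (153, np.int64(93)), (154, np.int64(116)), (155, np.int64(145)), (156, np.int64(160)), (157, np.int64(165)), (158, np.int64(168)), (159, np.int64(169))] far [169, 169, 170, 170, 170, 170, 170, 170, 170, 170, 170, 170, 171, 171, 170, 169, 161, 149, 143, 141, 143, 142, 144, 145]
322 near [(142, np.int64(150)), (143, np.int64(154)), (144, np.int64(156)), (145, np.int64(155)), (146, np.int64(156)), (147, np.int64(150)), (148, np.int64(130)), (149, np.int64(107)), (150, np.int64(92)), (151, np.int64(88)), (152, np.int64(88)), (153, np.int64(90)), (154, np.int64(96)), (155, np.int64(120)), (156, np.int64(146)), (157,
[... 495 characters left out ...]
, (156, np.int64(142)), (157, np.int64(151)), (158, np.int64(154)), (159, np.int64(152))] far [172, 173, 173, 172, 171, 172, 173, 172, 172, 172, 172, 172, 172, 172, 173, 173, 173, 172, 173, 173, 173, 173, 173, 172]
-0.09 555555555555555555555555555555555555555555555588aaacccbb9996665555566666555556665555566677
-0.06 555555555555555555555555555555555555544667999aabbbdddddcccaaa99777699bbaaa8996655555555666
-0.05 544445555544455555444555555444445554455577999aaaccccdcccbbaaa99977766744555555445555555577
-0.045 33333333333333333333333333333333333344477888aaabbcccdddccaaa999775553333333333333333555677
-0.04 3333333333333333333333333333333333333355666888a8999bbbb98888887744433333333333333334445557
```

Run:
```python
from h import *
c=viewer.camera("wrist"); E_=np.array([-DV[1],DV[0],0]); CC=CR+.0022*E_
g=cv2.cvtColor(c["img"],cv2.COLOR_BGR2GRAY).astype(float)
for j in (-.0235,-.022,.022,.0235):
    ks=np.arange(-.1,.1,.0005); uv=proj(c,[CC+k*DV+j*E_ for k in ks]).astype(np.float32)
    v=cv2.remap(g.astype(np.float32),uv[:,0].copy(),uv[:,1].copy(),cv2.INTER_LINEAR).ravel(); v=np.convolve(v,np.ones(3)/3,'same')
    for k0 in (-.08,-.03,.03,.08):
        m=np.abs(ks-k0)<.007; d=np.gradient(v)[m]; i=np.abs(d).argmax(); print(j,k0,"edge",ks[m][i].round(4),d[i].round(1))
print(probe_bus.get_obs()["clock"])
```

```text
-0.0235 -0.08 edge -0.079 15.5
-0.0235 -0.03 edge -0.03 2.7
-0.0235 0.03 edge 0.0305 8.0
-0.0235 0.08 edge 0.08 1.3
-0.022 -0.08 edge -0.079 14.3
-0.022 -0.03 edge -0.0295 4.3
-0.022 0.03 edge 0.0305 9.0
-0.022 0.08 edge 0.08 2.5
0.022 -0.08 edge -0.079 13.5
0.022 -0.03 edge -0.0295 4.7
0.022 0.03 edge 0.03 7.8
0.022 0.08 edge 0.08 3.0
0.0235 -0.08 edge -0.079 14.9
0.0235 -0.03 edge -0.0295 3.3
0.0235 0.03 edge 0.0305 9.1
0.0235 0.08 edge 0.079 2.4
28.7333
```

The blocks are centred on my estimate, but the shaft lies about 2.6 mm towards the robot. I'll regrip lightly and slide it along the grooves.

```bash
python3 drive.py '[0, 0, 0, 0, 0, 0.04, 0.55, 0, 0, 0, 0, 0, 0.04, 0.55, 0, 0, 0, 0, 0, 0.04, 0.55, 0, 0, 0, 0, 0, 0.02, 0.55, 0, 0, 0, 0, 0, 0, 0.55]' |grep eef
python3 - <<'E'
from h import *
E_=np.array([-DV[1],DV[0],0]); delta(V(.0005)+.0022*E_-.001*DV,TV)
E
```

```text
eef_pos: [0.5184, 0.4034, 0.0051]
rotvec [-0.001 -0.007 -0.001] shift old axes [-0.0058  0.0016  0.0136] new axes [-0.0057  0.0016  0.0136]
```

```bash
python3 drive.py '[0, -0.005, 0, -0.0057, 0.0016, 0.007, 0.55, 0, 0, 0, 0, 0, 0.0066, 0.55, 0, 0, 0, 0, 0, 0, 0.55, 0, 0, 0, 0, 0, 0, 0.55]' |grep -E 'eef|ft'
python3 - <<'E'
from h import *
E_=np.array([-DV[1],DV[0],0]); delta(V(.0005)+.0022*E_-.001*DV,TV)
E
```

```text
eef_pos: [0.5301, 0.4118, 0.0038]
ft_force: [0.2, -0.6, 0.2]
rotvec [ 0.001  0.007 -0.   ] shift old axes [ 0.0059 -0.0016  0.0055] new axes [ 0.0059 -0.0016  0.0055]
```

```bash
python3 drive.py '[0, 0, 0, 0.005, -0.0016, 0.005, 0.5, 0, 0, 0, 0, 0, 0, 0.45, 0, 0, 0, 0, 0, 0, 0.2, 0, 0, 0, 0, 0, 0, 0.2, 0, 0, 0, 0, 0, 0, 0.2]' 30
python3 - <<'E'
from h import *
print(((tip()-CR)@DV).round(4))
E
```

```text
clock: 29.9
eef_pos: [0.5278, 0.4097, -0.0038]
tcp_rot: [-0.191, 0.946, 0.053, 0.256]
ft_force: [-5.6, -0.5, 4.7]
finger_gap: 0.315
finger_force: 30.0
-0.0023
```

```bash
python3 drive.py '[0, 0, 0, -0.0011, 0, 0.0006, 0.2, 0, 0, 0, -0.0011, 0, 0.0006, 0.2, 0, 0, 0, 0, 0, 0, 0.2, 0, 0, 0, 0, 0, 0, 0.2]' |grep -E 'eef|ft'
python3 - <<'E'
from h import *
print(((tip()-CR)@DV).round(4))
E
```

```text
eef_pos: [0.5303, 0.4107, -0.0038]
ft_force: [-6.0, -0.4, 5.8]
0.0004
```

```bash
python3 drive.py '[0, 0, 0, 0, 0, 0, 0.34, 0, 0, 0, 0, 0, 0, 0.38, 0, 0, 0, 0, 0, 0, 0.45, 0, 0, 0, 0, 0, 0, 0.55, 0, 0, 0, 0, 0, 0, 0.55]' 20|grep -E 'eef|ft'
python3 drive.py '[0, 0, 0, 0, 0, -0.01, 0.55, 0, 0, 0, 0, 0, -0.02, 0.55, 0, 0, 0, 0, 0, -0.03, 0.55, 0, 0, 0, 0, 0, -0.04, 0.55, 0, 0, 0, 0, 0, -0.03, 0.55]'|grep -E 'eef|ft'
python3 drive.py '[0, 0, 0, 0, 0, -0.03, 0.55, 0, 0, 0, 0, 0, 0, 0.55, 0, 0, 0, 0, 0, 0, 0.55]'|grep -E 'eef|ft'
cat > chk.py <<'E'
from h import *
c=viewer.camera("wrist"); E_=np.array([-DV[1],DV[0],0]); CC=CR+.0022*E_
g=cv2.cvtColor(c["img"],cv2.COLOR_BGR2GRAY).astype(np.float32)
def edges(j,h,ks0):
    ks=np.arange(-.1,.1,.0005); uv=proj(c,[CC+k*DV+j*E_+[0,0,h] for k in ks]).astype(np.float32)
    v=cv2.remap(g,uv[:,0].copy(),uv[:,1].copy(),cv2.INTER_LINEAR).ravel(); v=np.convolve(v,np.ones(3)/3,'same'); o=[]
    for k0 in ks0:
        m=np.abs(ks-k0)<.008; d=np.gradient(v)[m]; i=np.abs(d).argmax(); o.append((ks[m][i].round(4),d[i].round(1)))
    return o
for j in (-.0225,.0225): print("blk",edges(j,0,(-.08,-.03,.03,.08)))
for j in (-.011,-.008,-.004,0,.004,.008,.011): print("shaft",j,edges(j,(.014**2-j*j)**.5,(-.07,.07)))
for k in (-.065,-.045,0,.045,.065):
    js=np.arange(-.03,.03,.0005); uv=proj(c,[CC+k*DV+j*E_ for j in js]).astype(np.float32)
    v=cv2.remap(g,uv[:,0].copy(),uv[:,1].copy(),cv2.INTER_LINEAR).ravel(); print(k,"".join("%x"%(int(a)//16) for a in v))
print(probe_bus.get_obs()["clock"])
E
python3 chk.py
```

```text
eef_pos: [0.5316, 0.4101, -0.0038]
ft_force: [0.9, 0.3, -0.1]
eef_pos: [0.4693, 0.3839, 0.11]
ft_force: [0.2, 0.2, -0.5]
eef_pos: [0.4572, 0.3795, 0.137]
ft_force: [1.2, 0.3, 0.4]
blk [(np.float64(-0.079), np.float64(16.4)), (np.float64(-0.0295), np.float64(3.8)), (np.float64(0.0305), np.float64(10.0)), (np.float64(0.0795), np.float64(2.9))]
blk [(np.float64(-0.079), np.float64(14.3)), (np.float64(-0.0305), np.float64(4.9)), (np.float64(0.03), np.float64(8.3)), (np.float64(0.0795), np.float64(2.9))]
shaft -0.011 [(np.float64(-0.0695), np.float64(5.9)), (np.float64(0.062), np.float64(0.9))]
shaft -0.008 [(np.float64(-0.0695), np.float64(10.7)), (np.float64(0.069), np.float64(-1.5))]
shaft -0.004 [(np.float64(-0.0695), np.float64(16.2)), (np.float64(0.069), np.float64(-3.0))]
shaft 0 [(np.float64(-0.0745), np.float64(-14.8)), (np.float64(0.0685), np.float64(-0.5))]
shaft 0.004 [(np.float64(-0.0695), np.float64(14.5)), (np.float64(0.07), np.float64(-0.6))]
shaft 0.008 [(np.float64(-0.0695), np.float64(10.1)), (np.float64(0.0705), np.float64(-2.5))]
shaft 0.011 [(np.float64(-0.069), np.float64(6.7)), (np.float64(0.0695), np.float64(1.4))]
-0.065 aaaa99998889988888877777777777776666665555555555555566665566677788776555555555555555666677777777777777788888899999999999
-0.045 9999999999999988888877777777777766667788888899999aaaaaaaaaaaaaaaaaaaaaaaaaaaa999999888777777777777777778888888999999999a
0 99999999988888888765444444444444456677888889999aaaaaaaaaaaaaaaaaaaaaaaaaaaaa9999998887766544444444444444566789999aaaaaaa
0.045 9999999999999888888777777777777776777888999999aaaaaaaaaaabbbaaaaaaaaaaaaaaaa99999888877667777777777777777888888999999999
0.065 9aaaaaaaaa9999888888777777777777777788889999aaaaaaaaaaaaabbbbbaaaaaaaaaaaaaa99999888877666777777777777777888889999999999
31.3667
```

Both ends now read centred (-69.5 / +69.7 mm). The left shaft still reads y ≈ 140 mm, at its pins. Handing in.

```bash
python3 -c "
from rig import arm, viewer, job, probe_bus
print(job.close_job())"
```

```text
the job is handed in; nothing more can be done
None
```

I rolled the left shaft and then the right shaft out against their own stop pins; the right one proved bent and now lies in both V blocks, centred to within about 1 mm, while the true left one rests on the plate against its pins, and the job was handed in at about 31 s, after a failed first pass in which the fingers went over the left shaft without moving it more than a few mm.

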